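# Set, fill and close the specimen pot feeder

## Robot

A 6-joint arm with a two-finger parallel gripper is mounted at the origin on the work surface. World frame = base frame: x ahead of the robot, y to its left, z up, the work surface at z = 0. Lengths are in m, angles in rad, forces in N, time in s.
With the tool pointing down it reaches from about 0.375 to 0.9 m from the base axis. Payload 3.1 kg.
Tool frame: the origin (TCP) lies at the very end of the fingers, on their centre line; the grasp point (between the pads) lies 19 mm behind it; y points along the fingers, x is the direction in which the jaws open and shut, and the axes are right-handed (so a half turn about y gives the same grasp; the last joint's range is limited). The gripper opens to 87 mm and grips with 3 to 60 N. Pads are 19 mm wide; open, the fingers measure 117 mm over their backs; the gripper's body (75 mm by 190 mm) begins 51 mm behind the grasp point.
Start: joints at [-1.304, 0.527, 1.433, -0, 1.181, -0.178], TCP at [0.269, -0.564, 0.183] pointing down, gripper open.
Joint ranges: [-3.08, 3.08], [-0.75, 2.2], [0.22, 2.44], [-1.43, 4.57], [0, 2.65], [-2.85, 2.85]. Speed limits (rad/s): [2.79, 2.79, 3.14, 3.14, 3.14, 3.14].

## Interface

Orientations are given as a unit quaternion [x, y, z, w].
In Python, from rig import robot gives the robot as it stands.
- The arm moves only by the shell command python3 -m creep 'ROWS' [FORCE]. ROWS is JSON, a list of rows, each a list of 3 entries, a list of its own where there are three numbers: the shift along the tool's x, y, z in mm, then the turn about the tool's y in rad, then the opening, from 0 (shut) to 1 (fully open). A call has 1 to 8 rows; each row shifts and turns the commanded pose from where the row before left it, along the tool's axes as they then stand; what a row does not reach is not made up. A row lasts 1/10 s, in which the tool goes at most 50 mm and 8.59 degrees, less where a joint would pass 70% of its speed; a pose out of reach is approached as far as the arm can. A call with a gripper value outside its range is refused whole. The fingers move at their own pace and stop on an object; FORCE is the grip in N (left out, the last holds). Time passes only in rows, so rows that do not move let the fingers close. It gives the time, the measured TCP pose, the force and the opening at its end, in the units of the state.
- robot.get_obs(): the state, without advancing time (a new reading comes with each control period).
- robot.camera(name): name is "scene" or "top"; returns a dict with "pixels" (480x640x3 uint8, red, green, blue), "fx", "fy", "cx", "cy" (pixels), "position" and "rotation" of the camera in the world. Camera axes: x right, y up, looking along -z (the intrinsics and any distortion apply to the point x, -y, -z); pixel columns grow to the right and rows downward; lengths in m; the calibration is good to about 2 mm. A picture is of the moment at which its call begins. There is no depth.
- robot.hand_in(): hands the job in, once; it reports no verdict.
The state is a dict: "time": time; "q": joint angles; "joint_velocities": joint speeds; "joint_torque": joint torques, N m; "position": TCP position; "tool_rot": TCP orientation; "ft_force": force on the tool from outside, world axes, zero at the start; "moment": the same for the moment, N m; "grip_width": finger opening in m.
Only numpy, scipy, OpenCV 4.12 (cv2) and the standard library are available. Lean on these libraries where they do the work, as an engineer would, in place of code of your own. Each camera call takes 0.05 s, during which the arm holds its last target.

## Task

Set up, fill and close the specimen pot feeder: first turn the knob on the setting unit, a little at a time, until the sliding pointer lines up with the mark on the scale and leave it there. Then put every specimen pot standing on the bench into the tip-up tray, and when all are in lift the tray by its bar to tumble them together into the hopper (never hold a pot over the hopper by hand; one that gets knocked in may stay) and lower the tray back flat. Last, fold the two cover flaps of the hopper fully down, the lower-hinged one first so that the other lies over it, leaving the rack, bottle and slide box where they are.

Things in the scene. Friction and masses are not known exactly. Their poses are not given: they have to be found in the camera images.
- feeder: fixed pot feeder: white housing (its x -140 to 0 mm, 242 wide in y, 95 high) carrying the tip-up tray, and behind it (x 0 to 156) an open-topped grey hopper, inside 150 x 230 mm, floor 6 mm up, walls about 150 mm high with a hinged cover flap on each side wall. Origin on the bench under the tray hinge line, mid-width; x from tray towards hopper, z up
- tray (a joint): tip-up tray: 0 = flat, grows as its robot-side end is lifted, stop at 1.4 rad; falls back by its own weight. Aluminium, inside 134 mm deep (feeder x -134 to 0) by 228 mm wide, 45 mm high walls on the robot side and both ends, open towards the hopper. Inner floor 111 mm above the bench when flat
- tray_bar (a point): middle of the steel lifting bar of the tray: round, 12 mm diameter, 112 mm free length along feeder y, 145 mm above the bench when flat, its centre 41 mm outside the tray wall (35 mm clear gap), held by a strut at each end; 180 mm from the hinge horizontally and 40 mm above it
- tray_hinge (a point): middle of the hinge line of the tray, 105 mm above the bench, axis along feeder y
- flap_low (a joint): lower cover flap of the hopper, stiff-hinged along feeder x on its right (-y) wall: 0 = closed flat over the hopper, grows as it opens, about 1.8 = standing up leaning outward, stop at 2.0 rad. Aluminium sheet 144 x 125 mm, 4 mm thick; stays where it is left
- flap_low_edge (a point): on the free edge of the lower flap, 125 mm from its hinge, 26 mm from mid-length towards the robot; when closed the two flaps overlap by 14 mm at mid-width
- flap_low_hinge (a point): on the hinge line of the lower flap, 150 mm above the bench, opposite its edge point
- flap_high (a joint): upper cover flap of the hopper, stiff-hinged along feeder x on its left (+y) wall: 0 = closed flat over the hopper, grows as it opens, about 1.8 = standing up leaning outward, stop at 2.0 rad. Aluminium sheet 144 x 125 mm, 4 mm thick; stays where it is left
- flap_high_edge (a point): on the free edge of the upper flap, 125 mm from its hinge, 26 mm from mid-length towards the robot; when closed the two flaps overlap by 14 mm at mid-width
- flap_high_hinge (a point): on the hinge line of the upper flap, 160 mm above the bench, opposite its edge point
- console: the gate-setting unit, fixed to the bench: white box 130 (x) x 180 (y) x 50 mm high, origin under its centre, with a knob on the robot side of the top and a scale beyond it running along its y
- knob (a joint): angle of the knob, 0 to 6.28 rad, growing clockwise seen from above; turning it slides the pointer along the scale, 16 mm per rad towards console +y as it grows. Light friction, stays where it is left
- knob_grip (a point): point on the knob axis (vertical) at gripping height, 78 mm above the bench. Round black knob 50 mm diameter, from 52 to 88 mm above the bench, white line on its top
- pointer_tip (a point): tip of the black pointer that slides along the scale (console y), 4 mm wide, moved by the knob only; 100 mm of travel, 54 mm above the bench
- mark: the mark: a dark steel block 14 x 16 x 8 mm clipped on the far edge of the scale, with a white line 4 mm wide along its x; origin at the near (robot-side) end of that line, x as console x. The pointer is lined up when its tip has the same position along console y as this origin
- rack: white tube rack with short tubes, 70 x 170 mm, 86 mm high, origin under its centre; not part of the job
- bottle: amber bottle 48 mm diameter, 100 mm high; not part of the job
- slidebox: blue slide box 75 x 60 x 50 mm; not part of the job
- pot1: specimen pot (may be absent): white square body 42 x 42 x 50 mm with a round grey cap 34 mm diameter, 66 mm high in all, about 60 g. Origin at its middle, 33 mm above its underside; z towards the cap, x and y square to the body faces
- pot2: specimen pot (may be absent): white square body 42 x 42 x 50 mm with a round grey cap 34 mm diameter, 66 mm high in all, about 60 g. Origin at its middle, 33 mm above its underside; z towards the cap, x and y square to the body faces
- pot3: specimen pot (may be absent): white square body 42 x 42 x 50 mm with a round grey cap 34 mm diameter, 66 mm high in all, about 60 g. Origin at its middle, 33 mm above its underside; z towards the cap, x and y square to the body faces
- pot4: specimen pot (may be absent): white square body 42 x 42 x 50 mm with a round grey cap 34 mm diameter, 66 mm high in all, about 60 g. Origin at its middle, 33 mm above its underside; z towards the cap, x and y square to the body faces
Mind the look-alikes: they are no part of the job. What is shaped like the pot4 but red or turquoise is not meant.

How it is judged:
By the outcome, as a careful person would: the job done as asked, in the order asked, and still so for the second after the job is handed in, with the robot touching nothing.
Of pot1, pot2, pot3, pot4 only 2 to 4 are there at a start; the rules pass over those that are not, and their reading is None.
At some moment in a run one of pot1, pot2, pot3, pot4 may be knocked a few centimetres aside while the robot is not near it.
Once in a run the grip may slacken for a moment while it holds something.
It also fails if it takes over 210 s, if anything falls off the work surface, if the arm or the gripper's body presses on something with over 40 N, if the wrist force passes 120 N, or if a joint passes its speed limit or range.

## Working session

There is one attempt and no reset: what is moved stays moved. The work goes in short steps, Python scripts to look and compute and a shell command to move; the robot and the scene stay as the last step left them, time stands still between calls to the robot, and variables do not carry over. Pictures are saved under pics/ and viewed, and the job is handed in when it is done.

```bash
ls -la; mkdir -p pics; cat > h.py <<'E'
from rig import robot
import numpy as np, cv2
def cam(n,f=None):
    c=robot.camera(n)
    if f: cv2.imwrite('pics/'+f,cv2.cvtColor(c['pixels'],cv2.COLOR_RGB2BGR))
    return c
def ray(c,u,v):
    d=np.array([(u-c['cx'])/c['fx'],-(v-c['cy'])/c['fy'],-1.0])
    R=np.array(c['rotation'])
    return np.array(c['position']),R@d
def onz(c,u,v,z):
    p,d=ray(c,u,v); return p+d*(z-p[2])/d[2]
def proj(c,P):
    R=np.array(c['rotation']); q=R.T@(np.array(P)-np.array(c['position']))
    return np.array([c['cx']+c['fx']*q[0]/-q[2], c['cy']-c['fy']*q[1]/-q[2]])
E
python3 - <<'E'
from h import *
o=robot.get_obs(); print(o)
for n in('scene','top'):
    c=cam(n,n+'0.png'); print({k:v for k,v in c.items() if k!='pixels'})
E
```

```text
total 12
drwxr-xr-x  3 agent agent 4096 Dec  7 00:49 .
drwxr-xr-x 23 root  root  4096 Dec  7 00:49 ..
drwxr-xr-x  2 agent agent 4096 Dec  7 00:49 pics
{'time': 0.0, 'q': array([-1.30449135e+00,  5.28444861e-01,  1.43390393e+00,  1.83877713e-05,
        1.18135701e+00, -1.78507020e-01]), 'joint_velocities': array([ 2.95021728e-03, -6.44446588e-05, -9.65429591e-04, -2.02392177e-03,
        3.02497457e-04,  7.64316076e-04]), 'joint_torque': array([ 3.93608170e-04, -4.40040565e+01, -1.76592082e+01,  6.33374671e-02,
        5.82530466e-02, -1.66515920e-04]), 'position': array([ 0.26874342, -0.56338176,  0.18208427]), 'tool_rot': array([-0.5974626 ,  0.37794507, -0.37685126,  0.59848065]), 'ft_force': array([-0.12041972,  0.17119444,  0.7915742 ]), 'moment': array([-0.02752676, -0.02540504,  0.05457759]), 'grip_width': 0.08709040236256617}
{'fx': 462.10159619545783, 'fy': 462.10159619545783, 'cx': 322.19581639239334, 'cy': 232.22822705066866, 'position': array([ 1.11440751, -0.12059165,  1.02392588]), 'rotation': array([0.21996518, 0.17618911, 0.58564047, 0.75999865])}
{'fx': 434.16805202994146, 'fy': 434.16805202994146, 'cx': 321.98885305816077, 'cy': 234.55955231819343, 'position': array([0.42035675, 0.0144827 , 1.01534465]), 'rotation': array([-0.05117006,  0.05667151,  0.71272861, -0.69727175])}
```

```bash
sed -i 's/^import numpy.*/import numpy as np, cv2\nfrom scipy.spatial.transform import Rotation as Ro/; s/R=np.array(c\[.rotation.\])/R=Ro.from_quat(c["rotation"]).as_matrix()/' h.py; cat h.py | head -20; python3 - <<'E'
from h import *
R=Ro.from_quat(robot.get_obs()['tool_rot']).as_matrix(); print(R.round(3))
E
```

```text
from rig import robot
import numpy as np, cv2
from scipy.spatial.transform import Rotation as Ro
def cam(n,f=None):
    c=robot.camera(n)
    if f: cv2.imwrite('pics/'+f,cv2.cvtColor(c['pixels'],cv2.COLOR_RGB2BGR))
    return c
def ray(c,u,v):
    d=np.array([(u-c['cx'])/c['fx'],-(v-c['cy'])/c['fy'],-1.0])
    R=Ro.from_quat(c["rotation"]).as_matrix()
    return np.array(c['position']),R@d
def onz(c,u,v,z):
    p,d=ray(c,u,v); return p+d*(z-p[2])/d[2]
def proj(c,P):
    R=Ro.from_quat(c["rotation"]).as_matrix(); q=R.T@(np.array(P)-np.array(c['position']))
    return np.array([c['cx']+c['fx']*q[0]/-q[2], c['cy']-c['fy']*q[1]/-q[2]])
[[ 0.43  -0.001  0.903]
 [-0.903  0.002  0.43 ]
 [-0.002 -1.     0.   ]]
```

View pics/scene0.png

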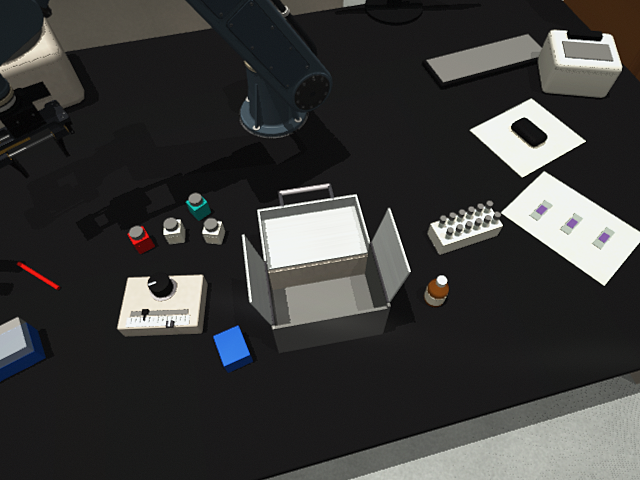

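View pics/top0.png

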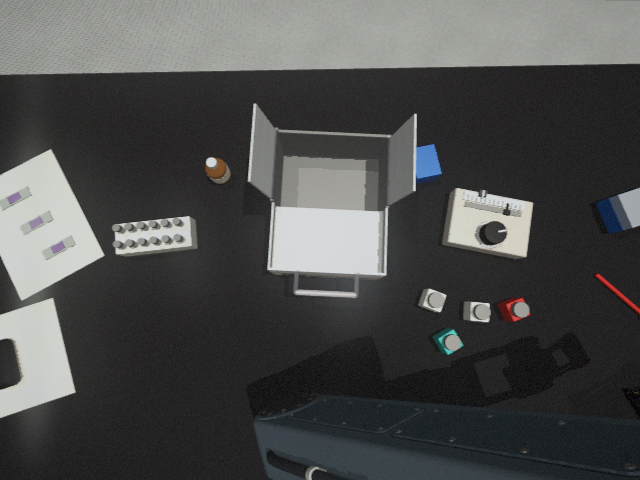

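The scene view shows white pots at about (173,231) and (213,231), red at (140,239), turquoise at (197,206), and the console at (163,305). In the top view the feeder is at about (328,205), the pots at (433,300) and (478,312), and the knob at (493,232). I'll zoom in on the details.

```bash
python3 - <<'E'
import cv2,numpy as np
t=cv2.imread('pics/top0.png'); s=cv2.imread('pics/scene0.png')
cv2.imwrite('pics/z1.png',cv2.resize(t[180:360,410:550],None,fx=4,fy=4,interpolation=cv2.INTER_CUBIC)[:600])
cv2.imwrite('pics/z2.png',cv2.resize(s[185:345,110:250],None,fx=5,fy=5,interpolation=cv2.INTER_CUBIC)[:600,:800] if 0 else cv2.resize(s[190:340,110:250],None,fx=4,fy=4,interpolation=cv2.INTER_CUBIC))
cv2.imwrite('pics/z3.png',cv2.resize(t[95:305,230:430],None,fx=2.8,fy=2.8,interpolation=cv2.INTER_CUBIC))
cv2.imwrite('pics/z4.png',cv2.resize(s[175:355,235:415],None,fx=3.3,fy=3.3,interpolation=cv2.INTER_CUBIC))
E
```

```text
(no output)
```

View pics/z1.png

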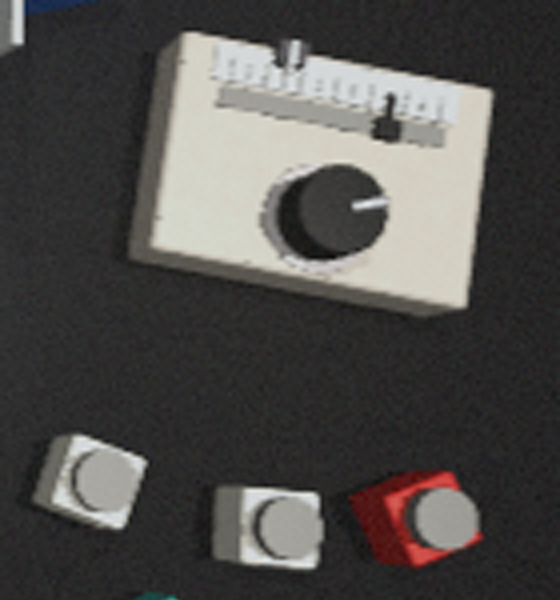

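View pics/z2.png

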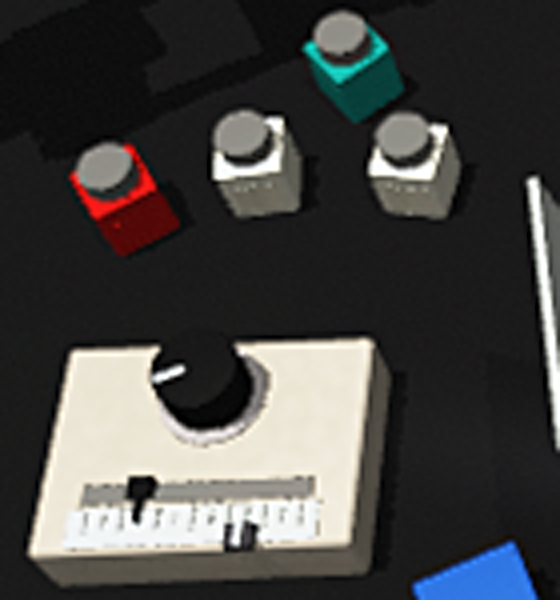

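View pics/z3.png

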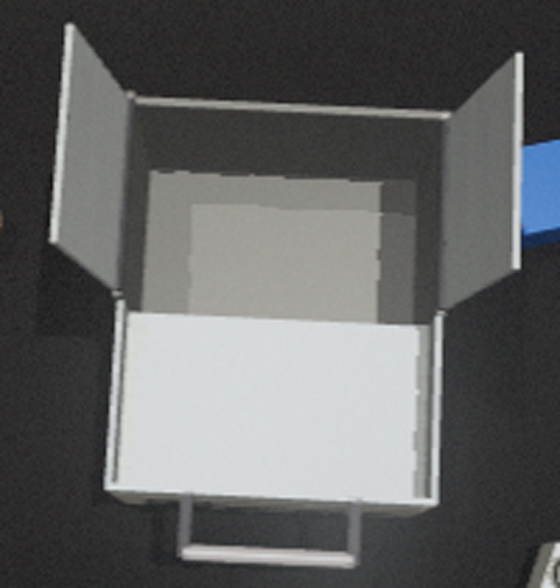

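View pics/z4.png

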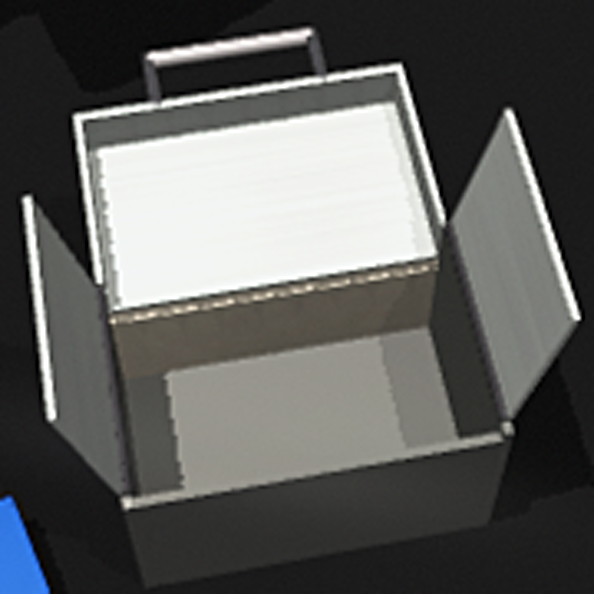

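The zooms show the knob top at about z1 (343,210) / z2 (197,370), the pointer at z1 (388,100), the mark at z1 (292,55), the pot caps clearly, and the tray bar ends. I'll triangulate these.

```bash
cat >> h.py <<'E'
def tri(c1,a,c2,b):
    p,d=ray(c1,*a);q,e=ray(c2,*b);d=d/np.linalg.norm(d);e=e/np.linalg.norm(e)
    s=np.linalg.lstsq(np.stack([d,-e],1),q-p,rcond=None)[0]
    x,y=p+s[0]*d,q+s[1]*e
    return (x+y)/2,np.linalg.norm(x-y)
E
python3 - <<'E'
from h import *
t=cam('top');s=cam('scene')
A=lambda u,v:(410+(u-1.5)/4,180+(v-1.5)/4)
B=lambda u,v:(110+(u-1.5)/4,190+(v-1.5)/4)
C=lambda u,v:(230+(u-.9)/2.8,95+(v-.9)/2.8)
D=lambda u,v:(235+(u-1.15)/3.3,175+(v-1.15)/3.3)
L=[('knobtop',A(343,210),B(197,370)),('cap1',A(105,480),B(405,137)),('cap2',A(290,527),B(245,135)),('ptr',A(390,94),B(137,520)),
('barR',C(355,557),D(152,60)),('barL',C(180,550),D(312,36)),
('tray rimcornerR',C(434,500),D(78,118)),('rimcornerL',C(108,488),D(402,68)),
('hopR far',C(447,116),D(127,501)),('hopL far',C(131,98),D(506,430)),
('flapR far free',C(519,56),D(48,418)),('flapR near free',C(518,268),D(28,200)),
('flapL far free',C(70,27),D(578,318)),('flapL near free',C(53,241),D(510,112)),
('conTL',A(183,33),B(372,556) ),('conTR',A(492,91),B(30,553)),('con BR',A(466,306),B(72,350)),('conBL',A(152,247),B(371,340)),('markTop',A(295,40),B(241,520))]
for n,a,b in L:
    P,e=tri(t,a,s,b); print(n,(P*1000).round(1),round(e*1000,1))
E
```

```text
knobtop [ 561.1 -371.    83.5] 2.3
cap1 [ 418.6 -238.1   64.1] 0.7
cap2 [ 391.4 -335.7   65. ] 2.0
ptr [ 631.  -416.    55.6] 0.1
barR [434.4 -57.1 149.9] 4.4
barL [441.5  63.6 146.9] 1.4
tray rimcornerR [ 472.8 -116.2  151.5] 0.7
rimcornerL [486.9 116.3 147.6] 2.6
hopR far [ 758.8 -138.7  149.9] 1.1
hopL far [775.6  96.2 154.8] 0.3
flapR far free [ 751.3 -167.   270.5] 1.1
flapR near free [ 610.5 -156.7  270.4] 2.6
flapL far free [772.1 123.6 281.3] 1.7
flapL near free [630.9 133.6 281.2] 0.8
conTL [ 675.  -301.    35.8] 12.5
conTR [ 632.8 -476.6   50.2] 0.7
con BR [ 510.1 -449.6   51.4] 0.6
conBL [ 547.4 -277.4   48.4] 0.3
markTop [ 657.5 -354.3   79.9] 1.3
```

```bash
python3 - <<'E'
from h import *
t=cam('top');s=cam('scene')
for n,c,(u0,v0,u1,v1) in(('t',t,(455,180,530,225)),('s',s,(120,270,210,335))):
    im=c['pixels'][v0:v1,u0:u1,::-1]
    f=8 if n=='t' else 8
    cv2.imwrite(f'pics/k{n}.png',cv2.resize(im,None,fx=f,fy=f,interpolation=cv2.INTER_NEAREST))
# knob circle top plane
yv=np.array([.215,.977]);xv=np.array([.977,-.215])
for z in(.088,.0835): print('knob',onz(t,410+(343-1.5)/4,180+(210-1.5)/4,z)*1000, onz(s,110+(197-1.5)/4,190+(370-1.5)/4,z)*1000)
E
```

```text
knob [ 560.22453135 -370.35614065   88.        ] [ 564.14632161 -368.68225732   88.        ]
knob [ 560.90324883 -372.22359604   83.5       ] [ 561.50062563 -369.87509509   83.5       ]
```

View pics/kt.png

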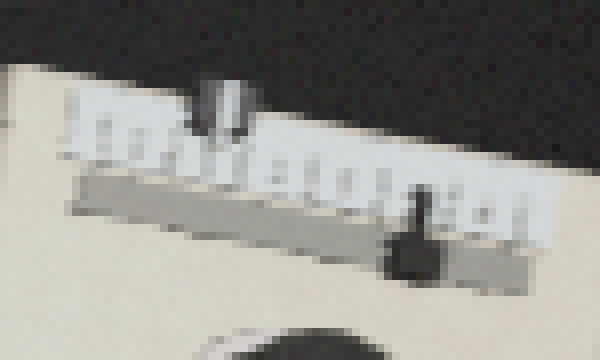

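View pics/ks.png

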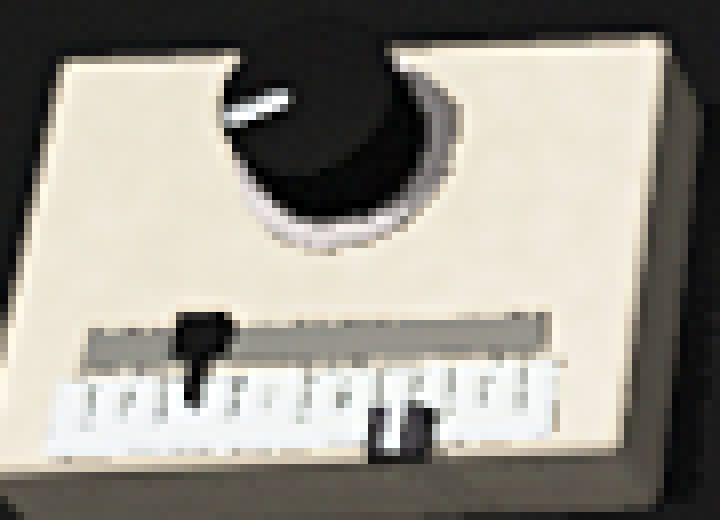

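```bash
cat > ptr.py <<'E'
from h import *
def kp(a): return (455+a[0]/8-.5,180+a[1]/8-.5)
def ks(a): return (120+a[0]/8-.5,270+a[1]/8-.5)
Y=np.array([.215,.977,0])
E
python3 - <<'E'
from ptr import *
t=cam('top');s=cam('scene')
M,e=tri(t,kp((235,132)),s,ks((397,408)));print(M*1000,e*1000)
P,e=tri(t,kp((420,186)),s,ks((194,402)));print(P*1000,e*1000, (M-P)@Y*1000)
for z in (.054,.060): print(z,[ (onz(t,*kp((235,132)),z)-onz(t,*kp((420,186)),.054))@Y*1000,(onz(s,*ks((397,408)),z)-onz(s,*ks((194,402)),.054))@Y*1000])
# scale edges in image for the axis direction
a=onz(t,*kp((75,160)),.051);b=onz(t,*kp((552,245)),.051);print((b-a)*1000)
a=onz(s,*ks((50,455)),.051);b=onz(s,*ks((550,437)),.051);print((b-a)*1000)
E
```

```text
[ 648.27638437 -362.19245343   57.96778404] 2.657394042974964
[ 631.72058616 -415.74707627   56.3596686 ] 0.4454171722534954 55.88236313058668
0.054 [np.float64(53.83574867815725), np.float64(57.110741865364055)]
0.06 [np.float64(55.84380008139857), np.float64(59.190680723318)]
[ -27.56105781 -134.02254009    0.        ]
[ 30.349953   135.28519747   0.        ]
```

```bash
cat >> h.py <<'E'
def go(x,y,z,th=None):
    o=robot.get_obs();R=Ro.from_quat(o['tool_rot']).as_matrix()
    d=R.T@(np.array([x,y,z])-o['position']*1000)
    t=np.arctan2(R[1,0],R[0,0])
    print('shift',d.round(1),'theta',round(t,3),'q6',o['q'][5].round(3),'turn',None if th is None else round((t-th+np.pi)%(2*np.pi)-np.pi,3),'pos',(o['position']*1000).round(1),'F',o['ft_force'].round(1),'g',round(o['grip_width']*1000,1),'t',round(o['time'],2))
E
python3 -m creep '[[[-6,4,43],0,1],[[-6,4,43],0,1],[[-6,4,43],0,1],[[-6,4,43],0,1],[[-6,4,43],0,1],[[-6,4,43],0,1],[[-6,4,43],0,1],[[-6,4,43],0,1]]'
python3 -m creep '[[[0,0,0],-0.149,1],[[0,0,0],-0.149,1],[[0,0,0],-0.149,1],[[0,0,0],-0.149,1],[[0,0,0],-0.149,1],[[0,0,0],-0.149,1],[[0,0,0],-0.149,1],[[0,0,0],-0.149,1]]'
python3 -m creep '[[[0,0,0],-0.149,1],[[0,0,0],-0.149,1],[[0,0,0],-0.149,1],[[0,0,0],-0.149,1],[[0,0,0],-0.149,1],[[0,0,0],-0.149,1],[[0,0,0],-0.149,1],[[0,0,0],-0.149,1]]'
python3 -c "
from h import *
go(561.5,-371,59,1.5)"
```

```text
time: 1.2
position: [0.5602, -0.3717, 0.151]
tool_rot: [0.598, -0.377, 0.377, -0.598]
ft_force: [-0.1, 0.2, 0.2]
grip_width: 0.0868
time: 2.0
position: [0.5588, -0.3728, 0.151]
tool_rot: [-0.707, -0.025, 0.026, 0.707]
ft_force: [0.1, -0.1, -0.7]
grip_width: 0.0869
time: 2.8
position: [0.5588, -0.3728, 0.151]
tool_rot: [-0.57, -0.418, 0.418, 0.571]
ft_force: [0.4, 0.1, -0.4]
grip_width: 0.0868
shift [ 2.5 92.  -2. ] theta 1.264 q6 -2.019 turn -0.236 pos [ 558.8 -372.8  151. ] F [ 0.4  0.1 -0.4] g 86.8 t 2.8
```

```bash
python3 -m creep '[[[1,23,-1],0,1],[[1,23,-1],0,1],[[0,23,0],0,1],[[0,23,0],0,1],[[0,0,0],0,1]]'
python3 - <<'E'
from h import *
go(561.5,-371,59)
t=cam('top','top1.png');s=cam('scene','scene1.png')
E
```

```text
time: 3.3
position: [0.559, -0.3694, 0.0554]
tool_rot: [-0.569, -0.415, 0.417, 0.575]
ft_force: [-0.6, -0.2, -0.3]
grip_width: 0.0874
shift [-0.7 -3.6 -2.9] theta 1.258 q6 -2.008 turn None pos [ 559.  -369.4   55.4] F [-0.6 -0.2 -0.3] g 87.4 t 3.3
```

View pics/top1.png

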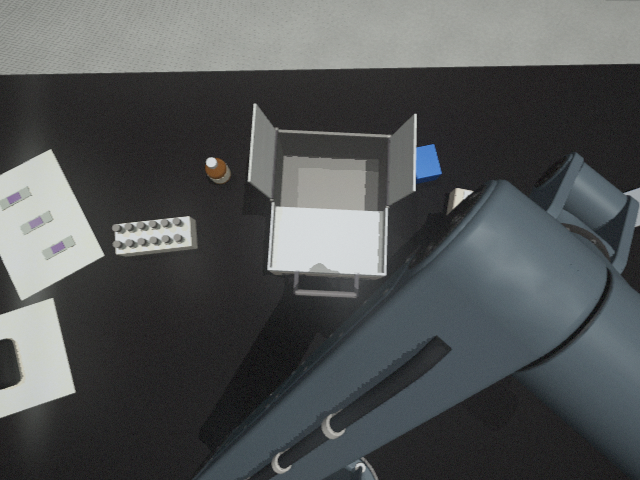

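View pics/scene1.png

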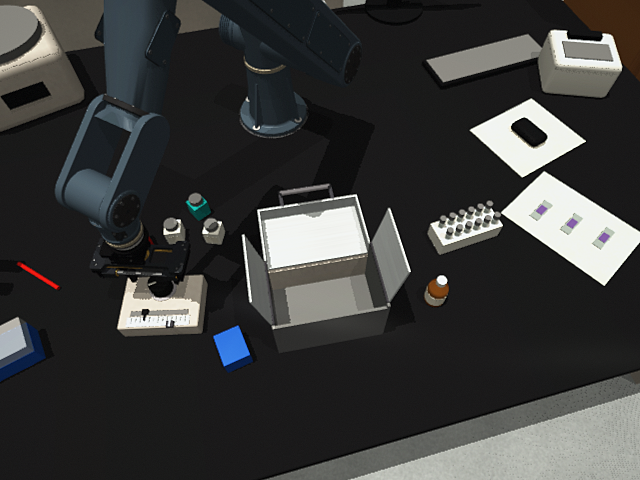

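Gripper is around the knob with the scale visible in the scene view (pointer ~(145,315), mark ~(169,323)). Centre, grip and turn.

```bash
python3 -m creep '[[[0,-4,-2],0,1],[[0,0,0],0,0.5],[[0,0,0],0,0.5],[[0,0,0],0,0.4],[[0,0,0],0,0.4],[[0,0,0],0,0.4],[[0,0,0],0,0.4]]' 15
python3 -m creep '[[[0,0,0],0.14,0.4],[[0,0,0],0.14,0.4],[[0,0,0],0.14,0.4],[[0,0,0],0.14,0.4],[[0,0,0],0.14,0.4],[[0,0,0],0.14,0.4],[[0,0,0],0.14,0.4],[[0,0,0],0,0.4]]'
python3 - <<'E'
from ptr import *
go(561.5,-371,59)
s=cam('scene')
im=s['pixels'][270:335,120:210,::-1]
cv2.imwrite('pics/ks1.png',cv2.resize(im,None,fx=8,fy=8,interpolation=cv2.INTER_NEAREST))
E
```

```text
time: 4.1
position: [0.5632, -0.3721, 0.063]
tool_rot: [-0.572, -0.416, 0.416, 0.572]
ft_force: [0.5, 0.5, -0.3]
grip_width: 0.0468
time: 4.9
position: [0.5632, -0.3721, 0.0629]
tool_rot: [-0.7, -0.098, 0.098, 0.7]
ft_force: [-0.7, -0.1, -0.5]
grip_width: 0.0349
shift [-1.3  3.9  1.5] theta 0.278 q6 -1.027 turn None pos [ 563.2 -372.1   62.9] F [-0.7 -0.1 -0.5] g 34.9 t 4.9
```

View pics/ks1.png

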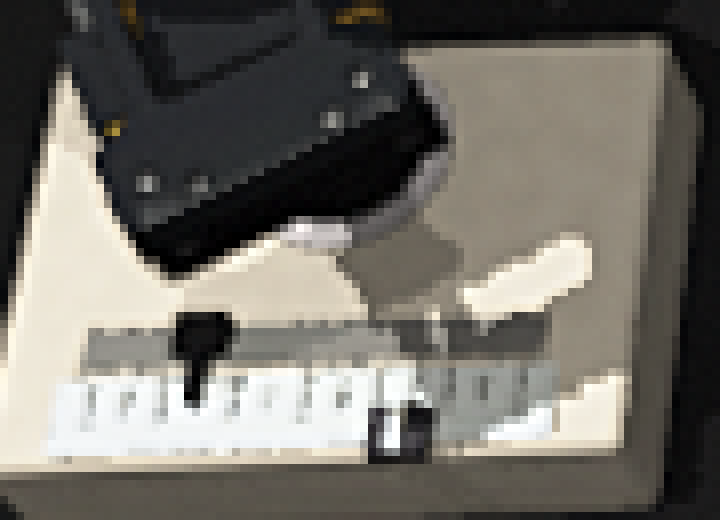

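```bash
python3 - <<'E'
from ptr import *
s=cam('scene')
im=s['pixels'][210:340,80:220,::-1]
cv2.imwrite('pics/ks2.png',cv2.resize(im,None,fx=4.5,fy=4.5,interpolation=cv2.INTER_CUBIC))
p=robot.get_obs()['position']
print(proj(s,p),proj(s,[.561,-.371,.083]),proj(s,[.561,-.371,.052]))
t=cam('top')
print(proj(t,p),onz(t,410+317/4,180+222/4,.052),onz(s,120+345/8,270+150/8,.052))
E
```

```text
[160.67348955 286.98840989] [158.42667935 282.1468542 ] [162.52972893 288.13433206]
[491.54830803 232.57206089] [ 0.55827359 -0.37084556  0.052     ] [ 0.56296255 -0.36976755  0.052     ]
```

View pics/ks2.png

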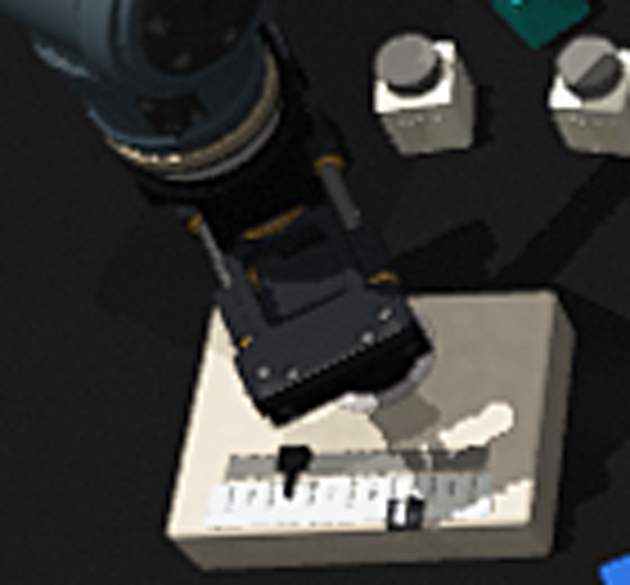

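```bash
python3 -m creep '[[[0,0,0],0,0],[[0,0,0],0,0],[[0,0,0],0,0],[[0,0,0],0,0]]' 15
python3 - <<'E'
from h import *
go(561,-371,59)
t=cam('top','top2.png');s=cam('scene','scene2.png')
E
```

```text
time: 5.45
position: [0.5633, -0.3721, 0.0631]
tool_rot: [-0.7, -0.098, 0.098, 0.7]
ft_force: [0.2, 0.4, -0.3]
grip_width: 0.0105
shift [-1.9  4.1  1.7] theta 0.278 q6 -1.027 turn None pos [ 563.3 -372.1   63.1] F [ 0.2  0.4 -0.3] g 10.5 t 5.45
```

```bash
python3 -m creep '[[[0,-20,0],0,0.1],[[0,-20,0],0,0.1],[[0,0,0],0.14,0.2],[[0,0,0],0.14,0.2],[[0,0,0],0.14,0.3],[[0,0,0],0.14,0.4],[[0,0,0],0.14,0.5],[[0,0,0],0.14,0.6]]' 15
python3 - <<'E'
from h import *
go(561,-371,59)
s=cam('scene')
im=s['pixels'][210:340,80:220,::-1]
cv2.imwrite('pics/ks3.png',cv2.resize(im,None,fx=4.5,fy=4.5,interpolation=cv2.INTER_CUBIC))
p=robot.get_obs()['position']
print((proj(s,p)-[80,210])*4.5)
E
```

```text
time: 6.35
position: [0.5632, -0.3721, 0.1031]
tool_rot: [-0.679, 0.198, -0.198, 0.679]
ft_force: [-0.1, -0.5, 0.3]
grip_width: 0.0418
shift [-2.4 44.1 -0.3] theta -0.568 q6 -0.181 turn None pos [ 563.2 -372.1  103.1] F [-0.1 -0.5  0.3] g 41.8 t 6.35
[338.48244523 311.00466566]
```

View pics/ks3.png

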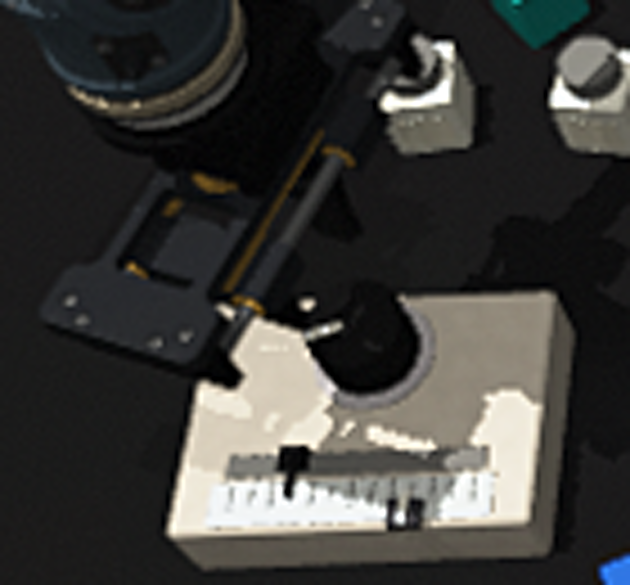

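```bash
python3 - <<'E'
from h import *
s=cam('scene');t=cam('top')
im=s['pixels'][190:300,70:190,::-1]
o=robot.get_obs();p=o['position'];R=Ro.from_quat(o['tool_rot']).as_matrix()
f=5
im=cv2.resize(im,None,fx=f,fy=f,interpolation=cv2.INTER_CUBIC)
w=o['grip_width']/2
for k,col in((0,(0,0,255)),(w,(0,255,0)),(-w,(255,0,0))):
    for b,r in((0,4),(-.07,7)):
        u,v=(proj(s,p+R@[k,b,0])-[70,190]+.5)*f
        cv2.circle(im,(int(u),int(v)),r,col,2)
cv2.imwrite('pics/g1.png',im)
im=t['pixels'][130:330,420:640,::-1]
im=cv2.resize(im,None,fx=3,fy=3,interpolation=cv2.INTER_CUBIC)
for k,col in((0,(0,0,255)),(w,(0,255,0)),(-w,(255,0,0))):
    for b,r in((0,4),(-.07,7)):
        u,v=(proj(t,p+R@[k,b,0])-[420,130]+.5)*3
        cv2.circle(im,(int(u),int(v)),r,col,2)
cv2.imwrite('pics/g2.png',im)
E
```

```text
(no output)
```

View pics/g1.png

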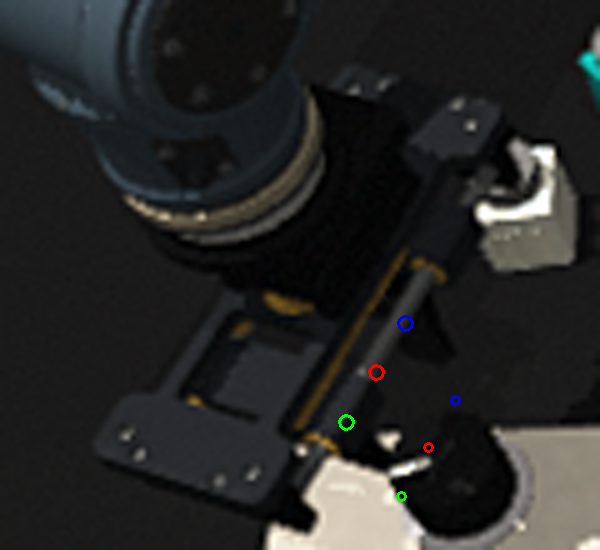

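View pics/g2.png

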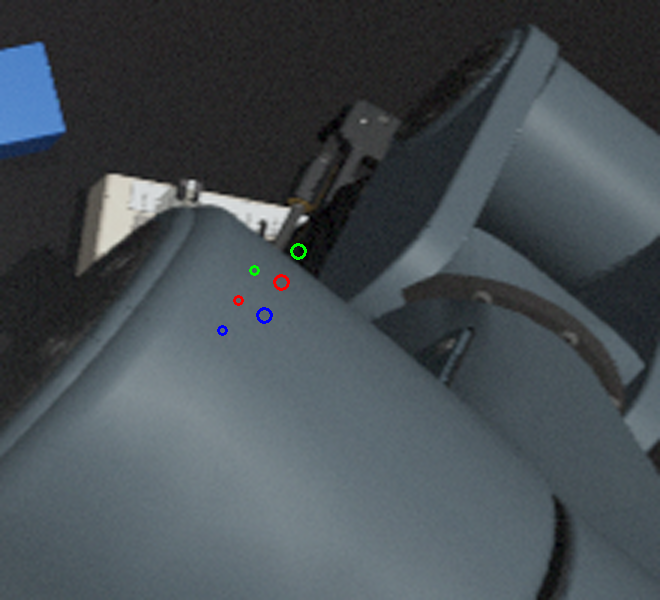

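```bash
python3 -m creep '[[[0,-40,0],0.1,1],[[0,-40,0],0.1,1],[[0,-40,0],0.1,1],[[0,-10,0],0.1,1],[[0,0,0],0.1,1],[[0,0,0],0,1]]'
cat > over.py <<'E'
from h import *
def over(s,f,x0,y0,x1,y1,name):
    im=cv2.resize(s['pixels'][y0:y1,x0:x1,::-1],None,fx=f,fy=f,interpolation=cv2.INTER_CUBIC)
    o=robot.get_obs();p=o['position'];R=Ro.from_quat(o['tool_rot']).as_matrix();w=o['grip_width']/2
    for k,col in((0,(0,0,255)),(w,(0,255,0)),(-w,(255,0,0))):
      for b,r in((0,4),(-.07,7)):
        u,v=(proj(s,p+R@[k,b,0])-[x0,y0]+.5)*f
        cv2.circle(im,(int(u),int(v)),r,col,2)
    cv2.imwrite('pics/'+name,im); print((p*1000).round(1),R.round(3).tolist())
E
python3 - <<'E'
from over import *
s=cam('scene','scene3.png');print(proj(s,[0,0,0]))
over(s,5,50,160,190,280,'g3.png')
t=cam('top','top3.png');print(proj(t,[0,0,0]))
E
```

```text
time: 7.1
position: [0.5634, -0.3722, 0.2339]
tool_rot: [0.61, -0.357, 0.358, -0.61]
ft_force: [-0.4, 0.4, -0.2]
grip_width: 0.0854
[273.62765255 112.71451201]
[ 563.  -372.   233.1] [[0.491, -0.0, 0.871], [-0.871, 0.0, 0.491], [-0.0, -1.0, -0.0]]
[330.16896731 497.68496899]
```

View pics/g3.png

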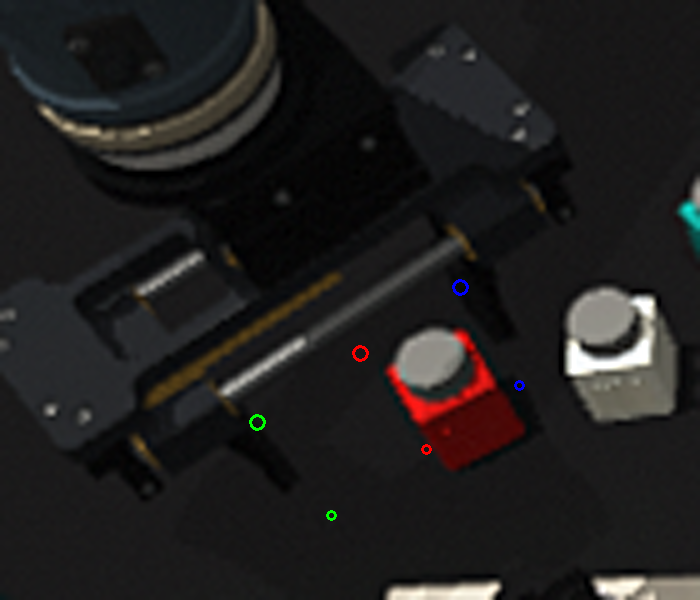

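View pics/top3.png

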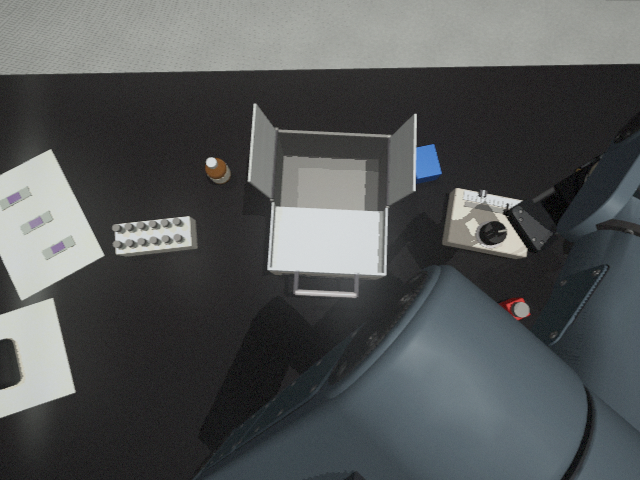

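```bash
python3 - <<'E'
from h import *
s=cam('scene')
for z in(.233,.253,.263,.273,.283): print(z,((proj(s,[.563,-.372,z])-[50,160]+.5)*5).round(0))
for z in(.253,.263,.273,.283): print(z,onz(s,50+400/5-.5,160+411/5-.5,z))
E
```

```text
0.233 [427. 449.]
0.253 [409. 423.]
0.263 [400. 410.]
0.273 [390. 396.]
0.283 [381. 382.]
0.253 [ 0.55633381 -0.37514287  0.253     ]
0.263 [ 0.56357282 -0.37184098  0.263     ]
0.273 [ 0.57081183 -0.36853909  0.273     ]
0.283 [ 0.57805083 -0.3652372   0.283     ]
```

The scene view shows fingertips at g3 (510,337) and (290,485). With xy as reported they fit z≈0.263, about 30 mm above the reported TCP. That explains why the fingers closed above the knob. I'll go back with a guarded descent.

```bash
python3 -m creep '[[[0,15,0],-0.149,1],[[0,15,0],-0.149,1],[[0,15,0],-0.149,1],[[0,15,0],-0.149,1],[[0,15,0],-0.149,1],[[0,15,0],-0.149,1],[[0,0,0],-0.149,1],[[0,0,0],-0.149,1]]'
python3 -m creep '[[[0,0,0],-0.149,1],[[0,0,0],-0.149,1],[[0,0,0],-0.149,1],[[0,0,0],-0.149,1],[[0,0,0],-0.149,1],[[0,0,0],-0.149,1],[[0,0,0],-0.149,1],[[0,0,0],-0.149,1]]'
python3 -m creep '[[[0,25,0],0,1],[[0,25,0],0,1],[[0,20,0],0,1],[[0,15,0],0,1],[[0,0,0],0,1],[[0,0,0],0,1]]'
python3 - <<'E'
from over import *
go(561,-371,59)
s=cam('scene')
over(s,5,80,210,220,330,'g4.png')
E
```

```text
time: 8.05
position: [0.5625, -0.3715, 0.1412]
tool_rot: [-0.705, -0.048, 0.05, 0.706]
ft_force: [0.0, 0.9, 0.8]
grip_width: 0.0872
time: 8.85
position: [0.5629, -0.3719, 0.1422]
tool_rot: [-0.556, -0.436, 0.437, 0.557]
ft_force: [-0.2, 0.8, -0.4]
grip_width: 0.0871
time: 9.45
position: [0.5634, -0.3723, 0.0579]
tool_rot: [-0.558, -0.434, 0.434, 0.558]
ft_force: [0.4, -0.4, 0.8]
grip_width: 0.0868
shift [ 0.6 -1.1  2.6] theta 1.323 q6 -2.072 turn None pos [ 563.4 -372.3   57.9] F [ 0.4 -0.4  0.8] g 86.8 t 9.45
[ 563.9 -372.7   58.8] [[0.246, 0.001, -0.969], [0.969, -0.001, 0.246], [-0.001, -1.0, -0.001]]
```

View pics/g4.png

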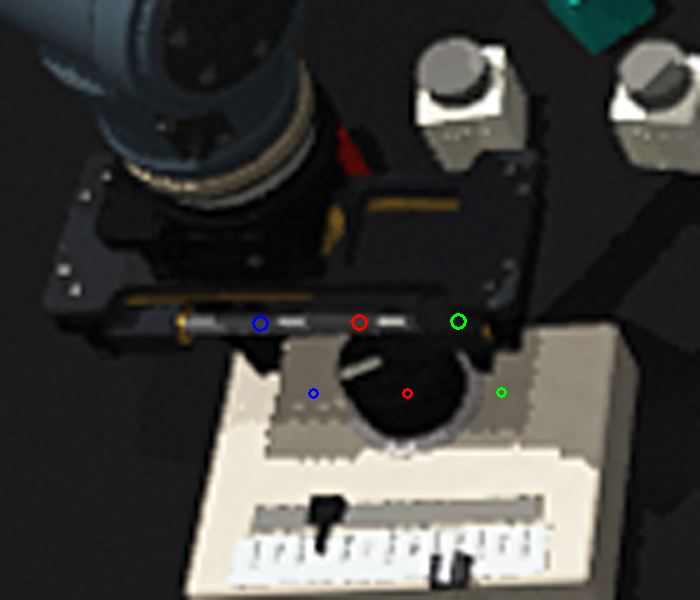

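```bash
python3 -m creep '[[[0,5,2],0,1],[[0,5,0],0,1],[[0,5,0],0,1],[[0,0,0],0,1]]'; python3 -m creep '[[[0,5,0],0,1],[[0,4,0],0,1],[[0,0,0],0,1],[[0,0,0],0,0.45],[[0,0,0],0,0.45],[[0,0,0],0,0.45],[[0,0,0],0,0.45]]' 15
python3 - <<'E'
from over import *
go(561,-371,59)
s=cam('scene')
over(s,5,80,210,220,330,'g5.png')
E
```

```text
time: 9.9
position: [0.5607, -0.3712, 0.0423]
tool_rot: [-0.558, -0.434, 0.434, 0.559]
ft_force: [0.5, -0.3, -0.8]
grip_width: 0.0872
time: 10.6
position: [0.5614, -0.3717, 0.0343]
tool_rot: [0.558, 0.434, -0.434, -0.558]
ft_force: [0.3, 0.5, 0.5]
grip_width: 0.0626
shift [  0.6 -24.7   0.6] theta 1.322 q6 -2.072 turn None pos [ 561.4 -371.7   34.3] F [0.3 0.5 0.5] g 62.6 t 10.6
[ 561.4 -371.7   34.2] [[0.246, 0.0, -0.969], [0.969, -0.0, 0.246], [-0.0, -1.0, -0.0]]
```

View pics/g5.png

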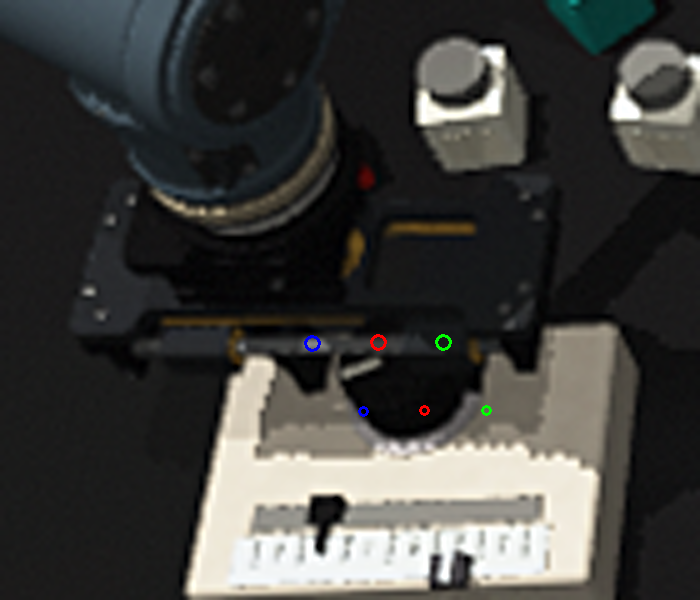

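```bash
python3 -m creep '[[[0,0,0],0,0.45],[[0,0,0],0,0.45],[[0,0,0],0,0.45],[[0,0,0],0,0.45],[[0,0,0],0,0.45]]' 15; python3 -m creep '[[[0,0,0],0.14,0.45],[[0,0,0],0.14,0.45],[[0,0,0],0.14,0.45],[[0,0,0],0.14,0.45],[[0,0,0],0.14,0.45],[[0,0,0],0.14,0.45],[[0,0,0],0.14,0.45],[[0,0,0],0,0.45]]'
python3 - <<'E'
from over import *
go(561,-371,59)
s=cam('scene')
over(s,5,80,210,220,330,'g6.png')
E
```

```text
time: 11.15
position: [0.5615, -0.3705, 0.0341]
tool_rot: [-0.558, -0.434, 0.434, 0.559]
ft_force: [2.2, 4.6, 2.1]
grip_width: 0.0496
time: 11.95
position: [0.5615, -0.3707, 0.0341]
tool_rot: [-0.696, -0.12, 0.12, 0.697]
ft_force: [1.8, 3.9, 2.8]
grip_width: 0.0493
shift [ -0.5 -24.9  -0.1] theta 0.34 q6 -1.091 turn None pos [ 561.5 -370.7   34.1] F [1.8 3.9 2.8] g 49.3 t 11.95
[ 561.5 -370.7   34.1] [[0.942, 0.0, -0.336], [0.336, 0.001, 0.942], [0.001, -1.0, 0.001]]
```

View pics/g6.png

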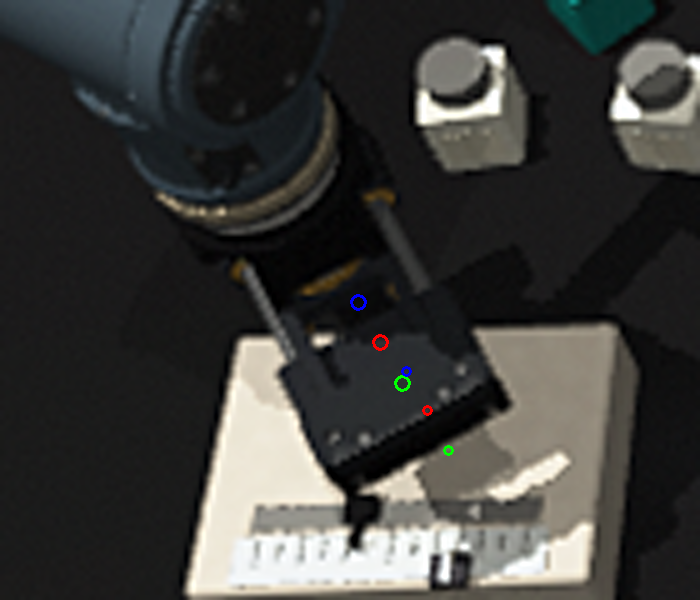

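The knob is gripped at 49.5 mm and the pointer has moved from 322 to 357 in the crop. The mark's white line is at about 448, so I keep turning.

```bash
python3 -m creep '[[[0,0,0],0.14,0.45],[[0,0,0],0.14,0.45],[[0,0,0],0.14,0.45],[[0,0,0],0.14,0.45],[[0,0,0],0.14,0.45],[[0,0,0],0.14,0.45],[[0,0,0],0.14,0.45],[[0,0,0],0.14,0.45]]'; python3 -m creep '[[[0,0,0],0.14,0.45],[[0,0,0],0.14,0.45],[[0,0,0],0.14,0.45],[[0,0,0],0.14,0.45],[[0,0,0],0.14,0.45],[[0,0,0],0.14,0.45],[[0,0,0],0.14,0.45],[[0,0,0],0,0.45]]'
cat > ptrview.py <<'E'
from ptr import *
import sys
go(561,-371,34)
for n,b in(('scene',(120,270,210,335)),('top',(455,180,530,225))):
    c=cam(n);im=c['pixels'][b[1]:b[3],b[0]:b[2],::-1]
    cv2.imwrite(f'pics/{sys.argv[1]}{n[0]}.png',cv2.resize(im,None,fx=8,fy=8,interpolation=cv2.INTER_NEAREST))
E
python3 ptrview.py p1
```

```text
time: 12.8
position: [0.5612, -0.3707, 0.0341]
tool_rot: [-0.653, 0.27, -0.269, 0.654]
ft_force: [0.9, 4.9, 2.0]
grip_width: 0.0494
time: 13.6
position: [0.5612, -0.3705, 0.0341]
tool_rot: [-0.45, 0.545, -0.544, 0.451]
ft_force: [1.5, 4.8, 3.1]
grip_width: 0.0495
shift [ 0.5  0.1 -0.1] theta -1.759 q6 1.009 turn None pos [ 561.2 -370.5   34.1] F [1.5 4.8 3.1] g 49.5 t 13.6
```

View pics/p1s.png

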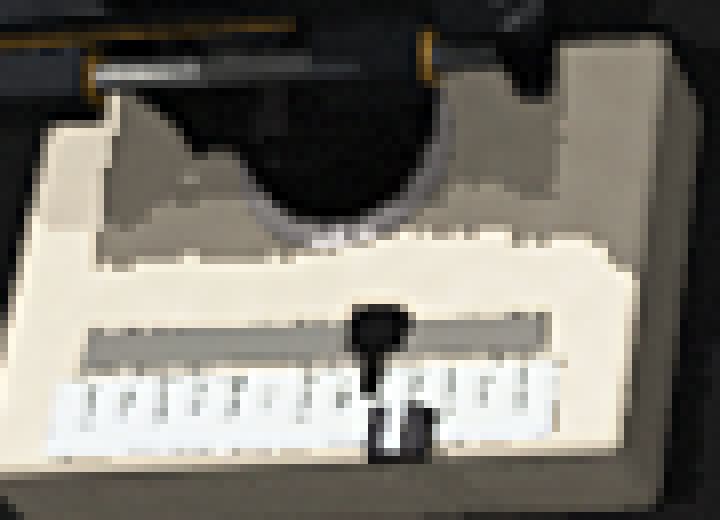

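View pics/p1t.png

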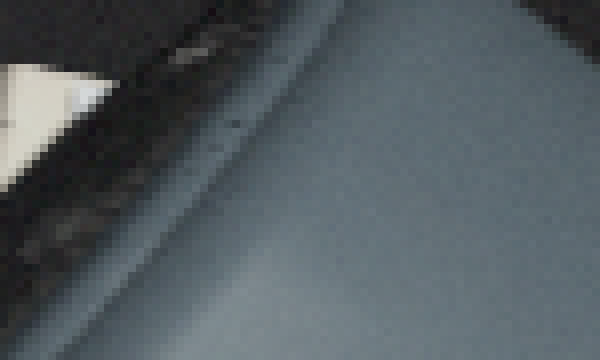

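```bash
python3 - <<'E'
from ptr import *
s=cam('scene')
for zp in(.054,.056):
  for z in (.056,.058,.060):
    print(zp,z,(onz(s,*ks((397,408)),z)-onz(s,*ks((371,390)),zp))@Y*1000, (onz(s,*ks((371,390)),zp)-onz(s,*ks((194,402)),zp))@Y*1000)
E
```

```text
0.054 0.056 8.739996174826338 49.064058643189
0.054 0.058 9.433309127477699 49.064058643189
0.054 0.06 10.126622080129007 49.064058643189
0.056 0.056 8.0300908549167 48.96288790517059
0.056 0.058 8.723403807568062 48.96288790517059
0.056 0.06 9.41671676021937 48.96288790517059
```

```bash
python3 -m creep '[[[0,0,0],0.12,0.45],[[0,0,0],0.12,0.45],[[0,0,0],0.12,0.45],[[0,0,0],0.12,0.45],[[0,0,0],0,0.45],[[0,0,0],0,0.45]]'
python3 -m creep '[[[0,0,0],0,0.75],[[0,0,0],0,0.75],[[0,0,0],0,0.75],[[0,0,0],0,0.9],[[0,0,0],0,0.9],[[0,-30,0],0,0.9],[[0,-30,0],0,0.9],[[0,-30,0],0,0.9]]'
python3 -m creep '[[[0,-30,-30],0,0.9],[[0,0,-45],0,0.9],[[0,0,-45],0,0.9],[[0,0,-45],0,0.9],[[0,0,-45],0,0.9],[[0,0,0],0,0.9]]'
python3 ptrview.py p2
```

```text
time: 14.35
position: [0.5612, -0.3704, 0.0341]
tool_rot: [-0.309, 0.637, -0.635, 0.309]
ft_force: [1.9, 5.6, 3.0]
grip_width: 0.0496
time: 15.15
position: [0.561, -0.3718, 0.1247]
tool_rot: [-0.309, 0.636, -0.636, 0.309]
ft_force: [0.5, -0.3, 0.1]
grip_width: 0.0783
time: 15.75
position: [0.3889, -0.2344, 0.1529]
tool_rot: [-0.31, 0.64, -0.632, 0.307]
ft_force: [0.1, 0.5, -0.5]
grip_width: 0.0784
shift [  1.1 116.1 221.2] theta -2.237 q6 1.449 turn None pos [ 388.9 -234.4  152.9] F [ 0.1  0.5 -0.5] g 78.4 t 15.75
```

View pics/p2s.png

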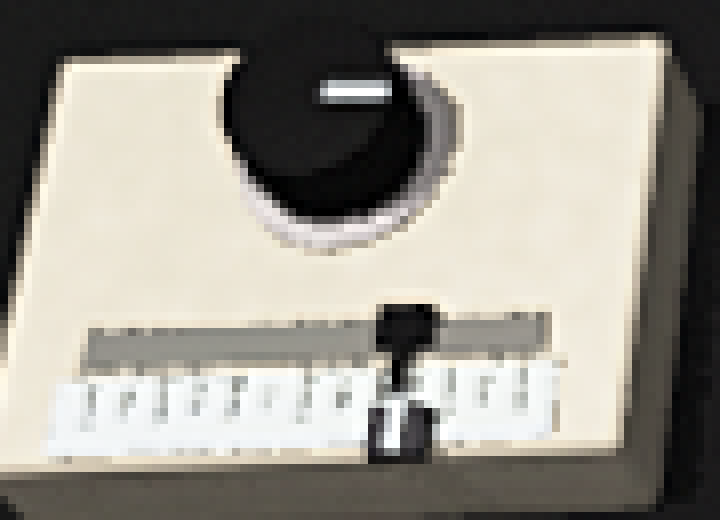

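View pics/p2t.png

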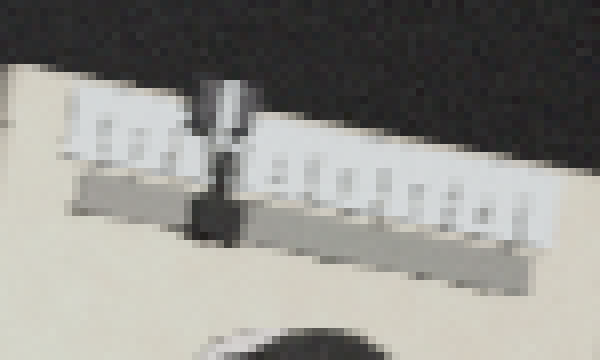

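```bash
python3 - <<'E'
from ptr import *
s=cam('scene');t=cam('top')
P,e=tri(t,kp((222,150)),s,ks((399,390)));print(P*1000,e*1000)
M,e=tri(t,kp((235,132)),s,ks((397,408)));print(M*1000,e*1000)
for z in(.056,.058,.060):print(z,(onz(s,*ks((397,408)),z)-onz(s,*ks((399,390)),.054))@Y*1000,(onz(t,*kp((235,132)),z)-onz(t,*kp((222,150)),.054))@Y*1000)
# subpixel: dark centroid of pointer stem and white line, rows
g=s['pixels'].astype(float).mean(2)
for v in range(314,327): print('s',v,g[v,164:178].round(0).astype(int))
g=t['pixels'].astype(float).mean(2)
for v in range(189,208): print('t',v,g[v,476:492].round(0).astype(int))
E
```

```text
[ 643.1542666  -359.95323932   57.16682922] 0.2839523591549371
[ 648.27638437 -362.19245343   57.96778404] 2.657394042974964
0.056 0.8866698615067503 -2.2457962228477517
0.058 1.5799828141581114 -1.5764457551006799
0.06 2.273295766809418 -0.9070952873535841
s 314 [127 140 156 155 131  33  16  58 146 198 180 160 158 157]
s 315 [131 148 214 227 168   0  34 113 201 250 251 244 232 248]
s 316 [242 232 248 178 130   0  68 187 240 244 251 236 182 253]
s 317 [251 253 243 157 185   0  62 137 190 253 248 233 175 251]
s 318 [249 250 243 125 111  31  87 154 213 253 247 228 172 250]
s 319 [251 251 241 133 161 175 184 229 255 255 249 224 217 248]
s 320 [251 249 210 183 240 255 213 101 144 225 248 234 230 247]
s 321 [251 244  84  43 172 255 182  52  48  15 125 215 211 247]
s 322 [251 248  82  71 197 255 138  63  60  13 100 225 251 244]
s 323 [253 249  43  82 206 255  95  71  63  34 187 255 251 247]
s 324 [252 237  48 118 244 255  65  76  63  45 190 255 248 240]
s 325 [222 161  51 135 253 253  73  75  57  38 145 217 204 169]
s 326 [223 173  32  60 123 136  42  48  27  59 126 151 215 207]
t 189 [41 
[... 641 characters left out ...]
215 181 163 171 165 199 190 194 215 215 215 214 216]
t 199 [168 203 215 214 190 134  84  70 130 182 208 215 215 208 209 215]
t 200 [181 207 214 215 191 121  65  84 129 183 208 216 214 194 193 215]
t 201 [179 209 215 216 186 105  56  87 118 187 215 214 215 202 203 215]
t 202 [179 187 176 175 191 151  57 116 149 192 215 214 202 172 193 215]
t 203 [168 171 186 199 179  93  49 107 159 186 206 215 214 211 213 214]
t 204 [158 158 148 113  78  67  56 113 173 200 199 196 190 176 186 206]
t 205 [157 157 126  55  55  64  59  63  77 105 138 144 171 193 189 190]
t 206 [156 159 126  50  60  59  59  57  58 106 147 154 157 159 158 164]
t 207 [159 157 120  50  59  58  60  59  59 107 146 154 157 156 158 156]
```

```bash
python3 - <<'E'
from ptr import *
s=cam('scene');t=cam('top')
kt=(227,132);st=(225,150);ksm=(397,406);kss=(400,390)
P,e=tri(t,kp(st),s,ks(kss));print(P*1000,e*1000)
M,e=tri(t,kp(kt),s,ks(ksm));print(M*1000,e*1000,(M-P)@Y*1000)
for z in(.056,.058,.060,.062):print(z,(onz(s,*ks(ksm),z)-onz(s,*ks(kss),.054))@Y*1000,(onz(t,*kp(kt),z)-onz(t,*kp(st),.054))@Y*1000)
E
```

```text
[ 643.14667542 -360.16520344   57.37554449] 0.7752434642265794
[ 648.15319286 -360.99491136   58.1683251 ] 0.4710464942490314 0.2657766107386779
0.056 0.5227912755376388 0.8278912823591865
0.058 1.2162766101498736 1.4925830554692678
0.06 1.9097619447620302 2.157274828579271
0.062 2.603247279374187 2.8219666016894065
```

```bash
python3 - <<'E'
from ptr import *
s=cam('scene');t=cam('top')
for kt in((228,128),(228,124)):
  for ksm in((397,404),(397,408)):
    M,e=tri(t,kp(kt),s,ks(ksm));print(kt,ksm,M*1000,e*1000)
for kss in((400,390),(400,394)):
    P,e=tri(t,kp((225,150)),s,ks(kss));print(P*1000,e*1000, P@Y*1000)
# far top edge corners of block etc
E
```

```text
(228, 128) (397, 404) [ 648.72716059 -360.3745673    60.61366226] 0.5378071093628952
(228, 128) (397, 408) [ 649.11896349 -360.93446323   59.00663114] 0.6734972067355038
(228, 124) (397, 404) [ 649.50351181 -359.92119292   62.17419301] 0.40815436266202987
(228, 124) (397, 408) [ 649.89594991 -360.47943851   60.57232344] 0.5434064019687013
[ 643.14667542 -360.16520344   57.37554449] 0.7752434642265794 -213.60486854084604
[ 643.53213812 -360.72924902   55.75090166] 0.911901984559207 -214.07306659694927
```

Both views agree that the pointer is about 1–2 mm short, given that the mark's line stands about 5 mm above the tip. I'll make one small corrective turn of 0.09 rad.

```bash
python3 -m creep '[[[0,0,45],0,0.9],[[0,0,45],0,0.9],[[0,0,45],0,0.9],[[0,0,45],0,0.9],[[1,0,41],0,0.9],[[0,40,0],0,0.9],[[0,30,0],0,0.9],[[0,0,0],0,0.9]]'
python3 -c "
from h import *
go(561,-371,34)"
```

```text
time: 16.95
position: [0.5664, -0.3766, 0.0782]
tool_rot: [-0.31, 0.64, -0.632, 0.307]
ft_force: [-1.4, 0.8, -0.7]
grip_width: 0.0783
shift [-1.1 44.3 -7.2] theta -2.238 q6 1.487 turn None pos [ 566.4 -376.6   78.2] F [-1.4  0.8 -0.7] g 78.3 t 16.95
```

```bash
python3 -m creep '[[[-1,15,-6],0,0.9],[[0,15,0],0,0.9],[[0,14,0],0,0.9],[[0,0,0],0,0.9],[[0,0,0],0,0.45],[[0,0,0],0,0.45],[[0,0,0],0,0.45],[[0,0,0],0,0.45]]' 15; python3 -m creep '[[[0,0,0],0,0.45],[[0,0,0],0,0.45],[[0,0,0],0,0.45],[[0,0,0],0,0.45],[[0,0,0],0,0.45],[[0,0,0],0.09,0.45],[[0,0,0],0,0.45],[[0,0,0],0,0.45]]'
python3 ptrview.py p3
```

```text
time: 17.75
position: [0.5656, -0.3751, 0.0408]
tool_rot: [0.309, -0.636, 0.637, -0.309]
ft_force: [-0.1, 0.3, -0.6]
grip_width: 0.0543
time: 18.55
position: [0.5658, -0.3747, 0.0407]
tool_rot: [0.28, -0.649, 0.649, -0.281]
ft_force: [2.4, 4.0, 5.3]
grip_width: 0.0493
shift [ 0.6  6.7 -6. ] theta -2.327 q6 1.577 turn None pos [ 565.8 -374.7   40.7] F [2.4 4.  5.3] g 49.3 t 18.55
```

View pics/p3s.png

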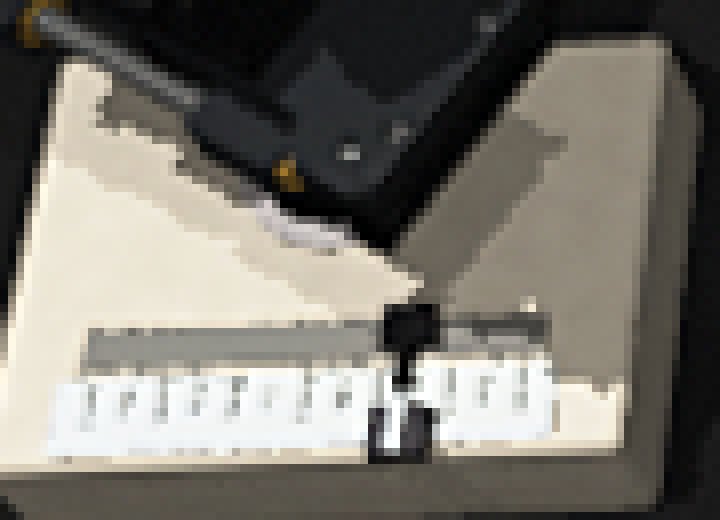

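Pointer stem is now at (404,390), a shift of about 1.5 mm as intended. Release, retreat, and look at the pots.

```bash
python3 -m creep '[[[0,0,0],0,0.75],[[0,0,0],0,0.75],[[0,0,0],0,0.8],[[0,0,0],0,0.9],[[0,0,0],0,0.9],[[0,-35,0],0,0.9],[[0,-40,0],0,0.9],[[0,-40,0],0,0.9]]'
python3 - <<'E'
from h import *
go(392,-336,100,-0.05)
s=cam('scene','scene4.png')
im=s['pixels'][170:340,110:260,::-1]
cv2.imwrite('pics/a1.png',cv2.resize(im,None,fx=3.5,fy=3.5,interpolation=cv2.INTER_CUBIC))
c=cv2.imread('pics/top0.png')
t=cam('top')
A=lambda u,v:(410+(u-1.5)/4,180+(v-1.5)/4)
for q in([(75,433),(147,462),(125,530),(52,503)],[(242,487),(320,490),(318,570),(240,567)]):
    P=[onz(t,*A(*x),.05)[:2]*1000 for x in q]
    print([p.round(0) for p in P],np.mean(P,0)); 
    for a,b in((0,1),(1,2),(3,2),(0,3)): d=P[b]-P[a];print(round(np.arctan2(d[1],d[0])%(np.pi/2),3),np.linalg.norm(d).round(0))
E
```

```text
time: 19.45
position: [0.5647, -0.3746, 0.1556]
tool_rot: [-0.28, 0.65, -0.649, 0.279]
ft_force: [1.1, -0.9, -0.4]
grip_width: 0.0782
shift [  90.5   55.8 -151.9] theta -2.328 q6 1.578 turn -2.278 pos [ 564.7 -374.6  155.6] F [ 1.1 -0.9 -0.4] g 78.2 t 19.45
[array([ 444., -227.]), array([ 428., -266.]), array([ 391., -252.]), array([ 407., -212.])] [ 417.50151577 -239.28714044]
1.163 42.0
1.193 39.0
1.195 42.0
1.195 41.0
[array([ 413., -318.]), array([ 410., -360.]), array([ 367., -356.]), array([ 370., -313.])] [ 390.09847485 -336.75479824]
1.51 43.0
1.464 43.0
1.51 43.0
1.471 43.0
```

View pics/a1.png

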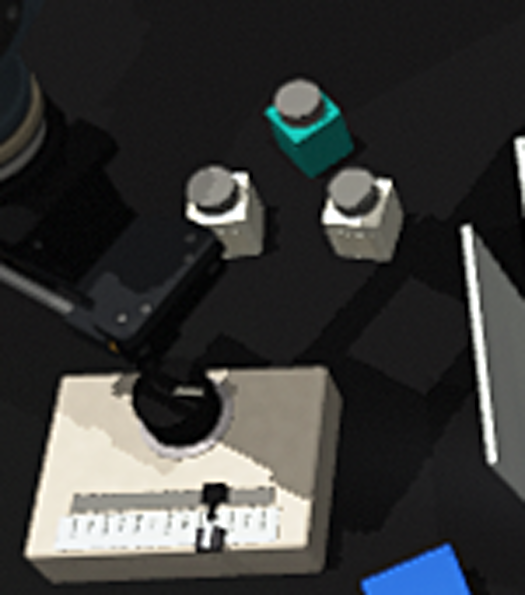

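```bash
python3 -m creep '[[[0,0,0],-0.126,0.9],[[0,0,0],-0.126,0.9],[[0,0,0],-0.126,0.9],[[0,0,0],0,0.9]]'
python3 -c "
from h import *
go(418,-239,60,-1.95)"
```

```text
time: 19.95
position: [0.5648, -0.3745, 0.1543]
tool_rot: [-0.397, 0.586, -0.585, 0.397]
ft_force: [0.2, 0.0, -0.8]
grip_width: 0.0783
shift [ -71.5   94.6 -186.4] theta -1.95 q6 1.2 turn -0.0 pos [ 564.8 -374.5  154.3] F [ 0.2  0.  -0.8] g 78.3 t 19.95
```

```bash
python3 -m creep '[[[-14,8,-37],0,0.9],[[-14,8,-37],0,0.9],[[-14,8,-37],0,0.9],[[-14,8,-37],0,0.9],[[-14,8,-37],0,0.9],[[0,14,0],0,0.9],[[0,0,0],0,0.9],[[0,0,0],0,0.9]]'
python3 - <<'E'
from over import *
go(418,-239,-8,-1.95)
s=cam('scene')
over(s,5,110,150,250,270,'b1.png')
t=cam('top','top4.png')
E
```

```text
time: 20.75
position: [0.4201, -0.2421, 0.1012]
tool_rot: [0.396, -0.585, 0.586, -0.396]
ft_force: [0.3, -1.5, -0.2]
grip_width: 0.0782
shift [ -2.2 109.2  -3.3] theta -1.952 q6 1.198 turn -0.002 pos [ 420.1 -242.1  101.2] F [ 0.3 -1.5 -0.2] g 78.2 t 20.75
[ 420.5 -242.6  101.5] [[-0.371, 0.002, 0.928], [-0.928, -0.002, -0.371], [0.001, -1.0, 0.002]]
```

View pics/b1.png

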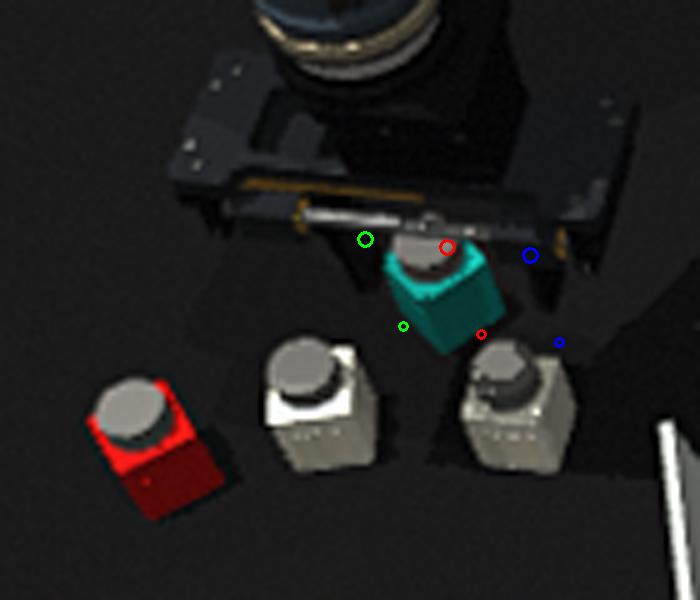

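```bash
python3 -m creep '[[[-2,30,-3],0,0.75],[[0,25,0],0,0.75],[[0,20,0],0,0.75],[[0,15,0],0,0.75],[[0,0,0],0,0.75],[[0,0,0],0,0.75]]'; python3 -m creep '[[[0,8,0],0,0.75],[[0,6,0],0,0.75],[[0,5,0],0,0.75],[[0,0,0],0,0.75],[[0,0,0],0,0.75]]'
python3 - <<'E'
from over import *
go(418,-239,-8,-1.95)
s=cam('scene')
over(s,5,110,150,250,270,'b2.png')
E
```

```text
time: 21.45
position: [0.418, -0.239, 0.0113]
tool_rot: [0.397, -0.585, 0.586, -0.397]
ft_force: [-0.2, 0.7, -0.4]
grip_width: 0.0654
time: 21.95
position: [0.4172, -0.2382, -0.008]
tool_rot: [-0.397, 0.585, -0.585, 0.397]
ft_force: [-0.0, -0.7, 0.4]
grip_width: 0.0654
shift [ 0.5 -0.   1.1] theta -1.95 q6 1.198 turn 0.0 pos [ 417.2 -238.2   -8. ] F [-0.  -0.7  0.4] g 65.4 t 21.95
[ 417.3 -238.3   -7.9] [[-0.37, 0.0, 0.929], [-0.929, -0.0, -0.37], [-0.0, -1.0, 0.0]]
```

View pics/b2.png

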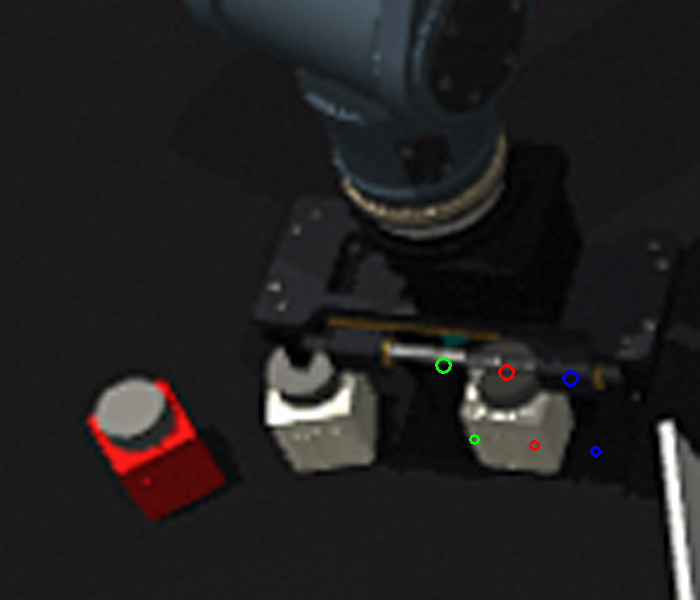

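```bash
python3 -m creep '[[[0,0,0],0,0.4],[[0,0,0],0,0.4],[[0,0,0],0,0.4],[[0,0,0],0,0.4],[[0,0,0],0,0.4],[[0,0,0],0,0.4]]' 30; python3 -m creep '[[[0,-20,0],0,0.4],[[0,-30,0],0,0.4],[[0,-40,0],0,0.4],[[0,-40,0],0,0.4],[[0,-40,0],0,0.4],[[0,0,0],0,0.4]]'
python3 - <<'E'
from h import *
# tray target feeder (-70,-50): 
yaw=-.068;o=np.array([615.5,-10.5])
X=np.array([np.cos(yaw),np.sin(yaw)]);Y=np.array([-X[1],X[0]])
for f in((-75,-50),(-75,50)): print(f,o+f[0]*X+f[1]*Y)
p=o-75*X-50*Y
go(*p,165,-1.64)
s=cam('scene','scene5.png')
E
```

```text
time: 22.6
position: [0.4173, -0.2383, -0.0078]
tool_rot: [0.397, -0.585, 0.585, -0.397]
ft_force: [-0.8, 0.2, 0.9]
grip_width: 0.0419
time: 23.2
position: [0.4203, -0.2409, 0.1669]
tool_rot: [0.396, -0.581, 0.589, -0.398]
ft_force: [-0.7, -0.5, -1.7]
grip_width: 0.0417
(-75, -50) [537.27595285 -55.28837403]
(-75, 50) [544.07071353  44.48051505]
shift [-215.7    1.4   40. ] theta -1.95 q6 1.198 turn -0.31 pos [ 420.3 -240.9  166.9] F [-0.7 -0.5 -1.7] g 41.7 t 23.2
```

View pics/scene5.png

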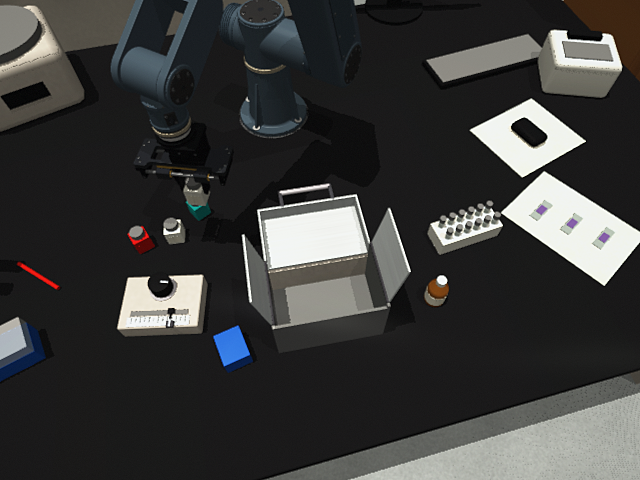

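```bash
python3 -m creep '[[[0,-20,0],0,0.4],[[-36,-3,6.7],0,0.4],[[-36,0,6.7],0,0.4],[[-36,0,6.7],0,0.4],[[-36,0,6.7],0,0.4],[[-36,0,6.7],0,0.4],[[-36,0,6.7],0,0.4],[[0,0,0],0,0.4]]' 30; python3 -m creep '[[[0,0,0],-0.1,0.4],[[0,0,0],-0.1,0.4],[[0,0,0],-0.11,0.4],[[0,0,0],0,0.4]]'
python3 - <<'E'
from h import *
go(537,-55,104,-1.64)
s=cam('scene','scene6.png')
E
```

```text
time: 24.05
position: [0.5351, -0.0487, 0.1829]
tool_rot: [-0.398, 0.586, -0.583, 0.398]
ft_force: [-0.2, -0.8, -1.1]
grip_width: 0.0417
time: 24.45
position: [0.5329, -0.0527, 0.1833]
tool_rot: [-0.483, 0.518, -0.516, 0.481]
ft_force: [0.1, -0.2, -0.7]
grip_width: 0.0419
shift [ 2.1 79.2  4.6] theta -1.641 q6 1.334 turn -0.001 pos [532.9 -52.7 183.3] F [ 0.1 -0.2 -0.7] g 41.9 t 24.45
```

View pics/scene6.png

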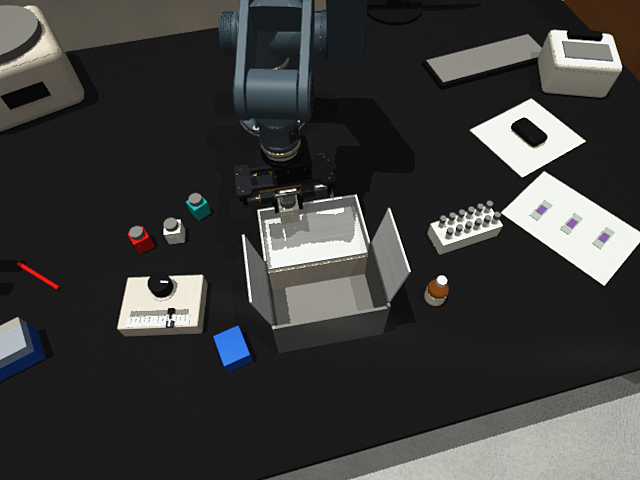

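```bash
python3 -m creep '[[[2,20,4],0,0.4],[[0,20,0],0,0.4],[[0,15,0],0,0.4],[[0,12,0],0,0.4],[[0,5,0],0,0.4],[[0,0,0],0,0.4]]'; python3 -m creep '[[[0,3,0],0,0.4],[[0,2,0],0,0.4],[[0,0,0],0,0.4]]'
python3 - <<'E'
from h import *
go(537,-55,104,-1.64)
s=cam('scene')
cv2.imwrite('pics/c1.png',cv2.resize(s['pixels'][150:280,220:380,::-1],None,fx=4.5,fy=4.5,interpolation=cv2.INTER_CUBIC))
E
```

```text
time: 25.1
position: [0.5378, -0.0548, 0.1122]
tool_rot: [-0.483, 0.518, -0.517, 0.482]
ft_force: [0.0, -0.2, -0.4]
grip_width: 0.0417
time: 25.4
position: [0.5385, -0.0548, 0.1083]
tool_rot: [0.482, -0.517, 0.517, -0.482]
ft_force: [-0.6, 0.4, -0.4]
grip_width: 0.0418
shift [ 0.3  4.3 -1.5] theta -1.64 q6 1.332 turn -0.0 pos [538.5 -54.8 108.3] F [-0.6  0.4 -0.4] g 41.8 t 25.4
```

View pics/c1.png

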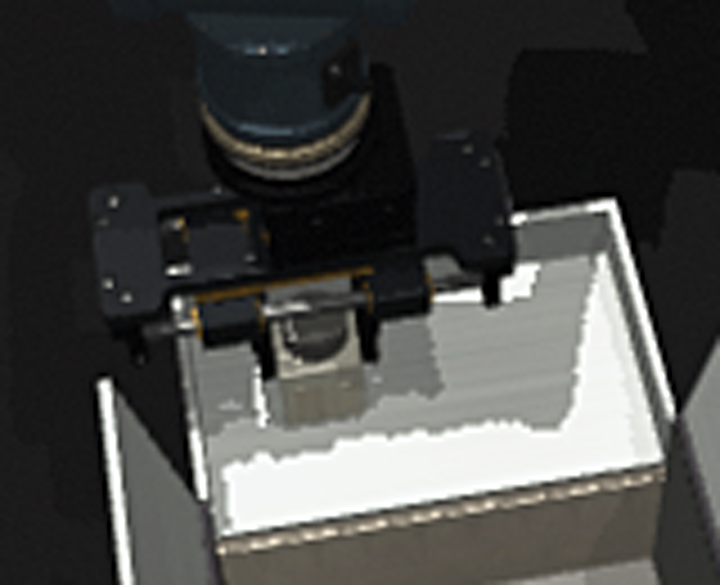

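```bash
python3 -m creep '[[[0,2,0],0,0.4],[[0,2,0],0,0.4],[[0,0,0],0,0.4]]'; python3 -m creep '[[[0,1,0],0,0.4],[[0,0,0],0,0.62],[[0,0,0],0,0.62],[[0,0,0],0,0.62],[[0,0,0],0,0.62],[[0,-10,0],0,0.62],[[0,-25,0],0,0.62],[[0,-30,0],0,0.62]]'; python3 -m creep '[[[0,-40,0],0,0.62],[[10,-10,0],0,0.9],[[40,0,0],0,0.9],[[40,0,0],0,0.9],[[40,0,0],0,0.9],[[0,0,0],0,0.9]]'
python3 - <<'E'
from h import *
go(390.5,-336.5,60,-1.65)
s=cam('scene','scene7.png');t=cam('top','top7.png')
E
```

```text
time: 25.75
position: [0.5381, -0.0547, 0.1038]
tool_rot: [-0.483, 0.517, -0.517, 0.482]
ft_force: [-0.1, 0.2, -0.1]
grip_width: 0.0421
time: 26.55
position: [0.5375, -0.0545, 0.1684]
tool_rot: [-0.483, 0.518, -0.516, 0.482]
ft_force: [-0.1, 0.1, 0.2]
grip_width: 0.054
time: 27.15
position: [0.5294, -0.1898, 0.2182]
tool_rot: [0.481, -0.517, 0.519, -0.481]
ft_force: [-0.6, -0.2, -0.5]
grip_width: 0.0773
shift [ 156.1  158.5 -127.8] theta -1.645 q6 1.104 turn 0.005 pos [ 529.4 -189.8  218.2] F [-0.6 -0.2 -0.5] g 77.3 t 27.15
```

View pics/scene7.png

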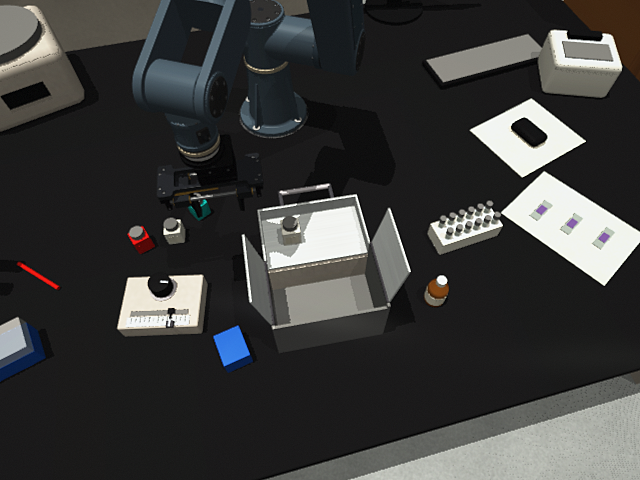

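View pics/top7.png

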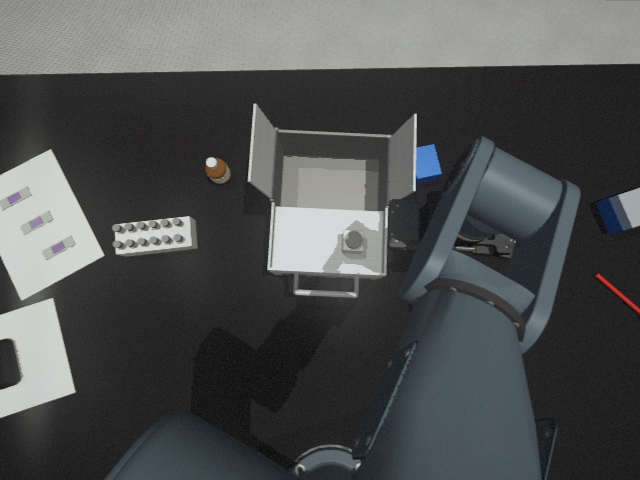

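```bash
python3 -m creep '[[[40,0,-30],0,0.9],[[40,0,-30],0,0.9],[[40,0,-30],0,0.9],[[35,0,-30],0,0.9],[[0,0,0],-0.149,0.9],[[0,0,0],-0.149,0.9],[[0,0,0],-0.149,0.9],[[0,0,0],-0.149,0.9]]'; python3 -m creep '[[[0,0,0],-0.149,0.9],[[0,0,0],-0.149,0.9],[[0,0,0],-0.149,0.9],[[0,0,0],-0.149,0.9],[[0,0,0],-0.149,0.9],[[0,0,0],-0.149,0.9],[[0,0,0],-0.075,0.9],[[0,0,0],0,0.9]]'
python3 - <<'E'
from over import *
go(390.5,-336.5,15,-0.08)
s=cam('scene')
over(s,5,90,150,230,270,'d1.png')
E
```

```text
time: 28.05
position: [0.399, -0.3293, 0.2179]
tool_rot: [-0.614, 0.351, -0.35, 0.615]
ft_force: [0.8, -0.1, 0.6]
grip_width: 0.0785
time: 28.85
position: [0.3992, -0.3292, 0.2179]
tool_rot: [-0.706, 0.026, -0.026, 0.707]
ft_force: [0.1, 0.4, 0.3]
grip_width: 0.078
shift [ -8.1 202.9  -8.1] theta -0.073 q6 -0.833 turn 0.007 pos [ 399.2 -329.2  217.9] F [0.1 0.4 0.3] g 78.0 t 28.85
[ 399.2 -329.4  218. ] [[0.997, -0.0, 0.075], [-0.075, 0.001, 0.997], [-0.0, -1.0, 0.001]]
```

View pics/d1.png

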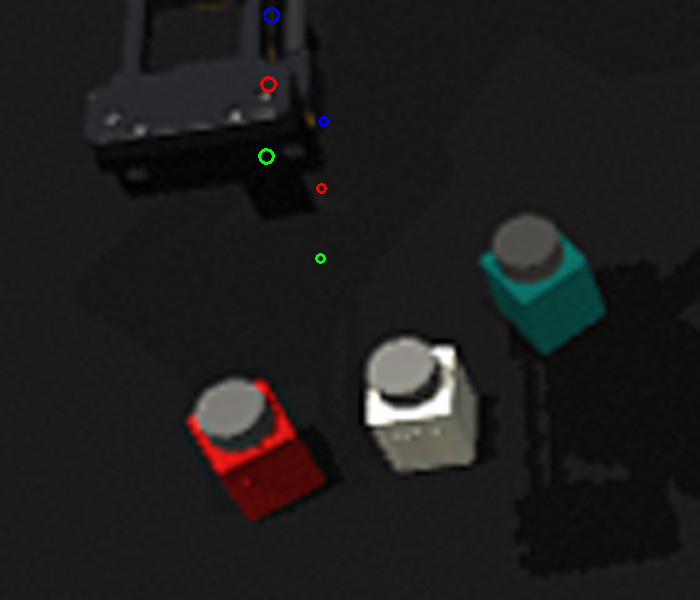

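```bash
python3 -m creep '[[[-8,40,-8],0,0.8],[[0,40,0],0,0.8],[[0,40,0],0,0.75],[[0,30,0],0,0.75],[[0,20,0],0,0.75],[[0,10,0],0,0.75],[[0,0,0],0,0.75],[[0,0,0],0,0.75]]'
python3 - <<'E'
from over import *
go(390.5,-336.5,-8,-0.08)
s=cam('scene')
over(s,5,90,150,230,270,'d2.png')
E
```

```text
time: 29.7
position: [0.3909, -0.3385, 0.0387]
tool_rot: [0.707, -0.026, 0.027, -0.706]
ft_force: [0.2, 0.1, -0.8]
grip_width: 0.065
shift [-0.6 46.7  2. ] theta -0.075 q6 -0.855 turn 0.005 pos [ 390.9 -338.5   38.7] F [ 0.2  0.1 -0.8] g 65.0 t 29.7
[ 391.1 -338.8   39.1] [[0.997, 0.001, 0.075], [-0.075, -0.002, 0.997], [0.002, -1.0, -0.002]]
```

View pics/d2.png

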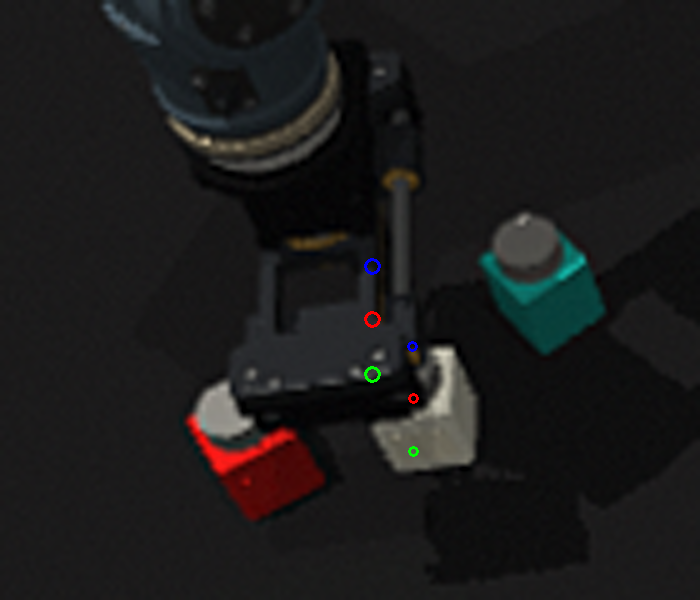

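```bash
python3 -m creep '[[[0,15,2],0,0.75],[[0,15,0],0,0.75],[[0,10,0],0,0.75],[[0,6,0],0,0.75],[[0,0,0],0,0.75],[[0,0,0],0,0.4],[[0,0,0],0,0.4],[[0,0,0],0,0.4]]' 30;  python3 -m creep '[[[0,0,0],0,0.4],[[0,0,0],0,0.4],[[0,0,0],0,0.4],[[0,-20,0],0,0.4],[[0,-30,0],0,0.4],[[0,-30,0],0,0.4],[[0,-30,0],0,0.4],[[0,0,0],0,0.4]]'
python3 - <<'E'
from over import *
go(544,44.5,190,-0.068)
s=cam('scene','scene8.png')
E
```

```text
time: 30.55
position: [0.3908, -0.3365, -0.0075]
tool_rot: [0.707, -0.026, 0.027, -0.706]
ft_force: [0.3, 1.6, -0.0]
grip_width: 0.0487
time: 31.35
position: [0.3924, -0.3384, 0.1054]
tool_rot: [0.709, -0.025, 0.028, -0.704]
ft_force: [0.5, -0.0, -0.6]
grip_width: 0.0417
shift [123.  -86.3 392.7] theta -0.075 q6 -0.853 turn -0.007 pos [ 392.4 -338.4  105.4] F [ 0.5 -0.  -0.6] g 41.7 t 31.35
```

View pics/scene8.png

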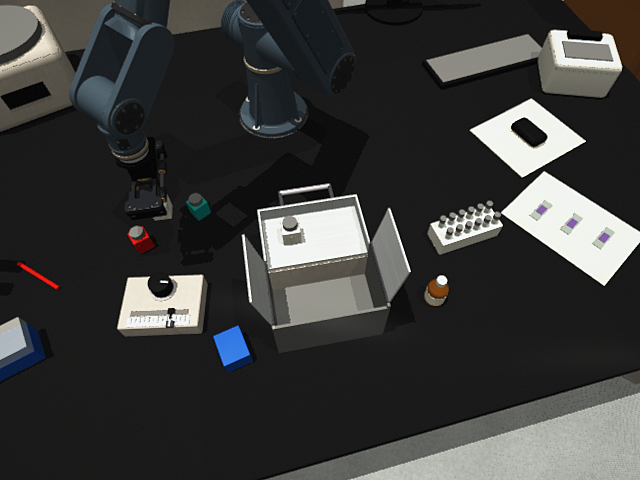

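```bash
python3 -m creep '[[[0,-40,0],0,0.4],[[0,-40,0],0,0.4],[[0,-35,10],0,0.4],[[14,0,44],0,0.4],[[14,0,44],0,0.4],[[14,0,44],0,0.4],[[14,0,44],0,0.4],[[14,0,44],0,0.4]]';python3 -m creep '[[[14,0,44],0,0.4],[[14,0,44],0,0.4],[[14,0,44],0,0.4],[[10,0,30],0,0.4],[[0,0,0],0,0.4],[[0,0,0],0,0.4]]'
python3 - <<'E'
from over import *
go(544,44.5,104,-0.068)
s=cam('scene','scene9.png')
E
```

```text
time: 32.2
position: [0.4769, -0.1099, 0.2153]
tool_rot: [-0.706, 0.028, -0.026, 0.707]
ft_force: [0.6, -0.4, 0.0]
grip_width: 0.0418
time: 32.8
position: [0.5404, 0.0461, 0.2152]
tool_rot: [0.707, -0.027, 0.024, -0.707]
ft_force: [-0.2, 0.0, -0.4]
grip_width: 0.0418
shift [  4.2 111.1  -1.3] theta -0.073 q6 -0.047 turn -0.005 pos [540.4  46.1 215.2] F [-0.2  0.  -0.4] g 41.8 t 32.8
```

View pics/scene9.png

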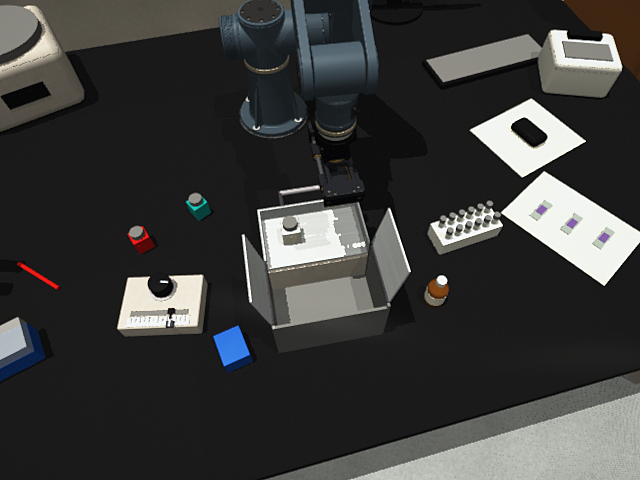

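```bash
python3 -m creep '[[[4,25,-1],0,0.4],[[0,25,0],0,0.4],[[0,20,0],0,0.4],[[0,18,0],0,0.4],[[0,12,0],0,0.4],[[0,5,0],0,0.4],[[0,0,0],0,0.4]]'
python3 -c "
from h import *
go(544,44.5,104)"
```

```text
time: 33.55
position: [0.545, 0.0436, 0.1115]
tool_rot: [-0.707, 0.027, -0.026, 0.707]
ft_force: [0.3, 0.2, 0.4]
grip_width: 0.042
shift [-1.1  7.5  0.8] theta -0.076 q6 -0.048 turn None pos [545.   43.6 111.5] F [0.3 0.2 0.4] g 42.0 t 33.55
```

```bash
python3 -m creep '[[[0,3,0],0,0.4],[[0,3,0],0,0.4],[[0,2,0],0,0.4],[[0,0,0],0,0.4]]'; python3 -m creep '[[[0,0,0],0,0.6],[[0,0,0],0,0.6],[[0,0,0],0,0.6],[[0,0,0],0,0.6],[[0,-10,0],0,0.6],[[0,-30,0],0,0.6],[[0,-40,0],0,0.6],[[0,-35,0],0,0.6]]'; python3 -m creep '[[[-25,0,-9],0,0.4],[[-40,0,-16],0,0.4],[[-40,0,-16],0,0.4],[[0,0,0],0,0.4],[[0,0,0],0,0.4]]'
python3 - <<'E'
from over import *
go(437,2.5,98,-0.065)
s=cam('scene','scene10.png');t=cam('top','top10.png')
over(s,4,230,130,380,280,'e1.png')
E
```

```text
time: 33.95
position: [0.5454, 0.0444, 0.1041]
tool_rot: [0.707, -0.026, 0.026, -0.707]
ft_force: [-0.3, 0.0, -0.6]
grip_width: 0.0418
time: 34.75
position: [0.5456, 0.0443, 0.2213]
tool_rot: [0.707, -0.026, 0.027, -0.707]
ft_force: [0.1, -0.1, -0.1]
grip_width: 0.0524
time: 35.25
position: [0.4375, 0.0111, 0.22]
tool_rot: [0.707, -0.026, 0.028, -0.707]
ft_force: [-0.4, 0.4, -0.5]
grip_width: 0.0354
shift [-1.00e-01  1.22e+02 -8.60e+00] theta -0.076 q6 -0.155 turn -0.011 pos [437.5  11.1 220. ] F [-0.4  0.4 -0.5] g 35.4 t 35.25
[439.4  11.1 219.9] [[0.997, 0.003, 0.075], [-0.075, -0.001, 0.997], [0.003, -1.0, -0.0]]
```

View pics/e1.png

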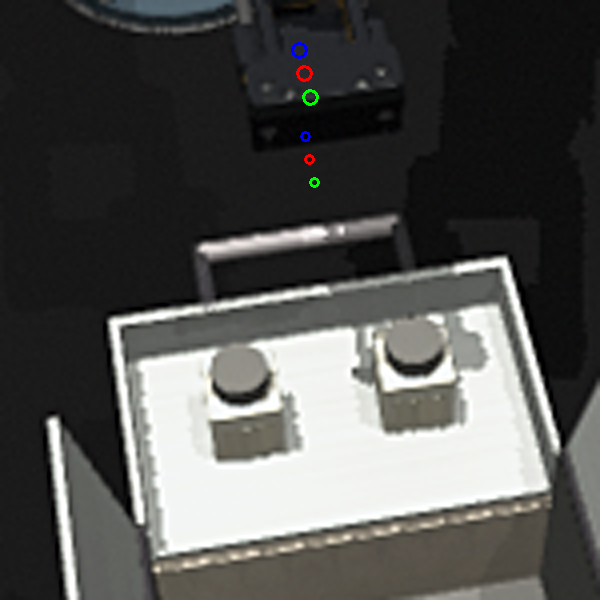

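View pics/top10.png

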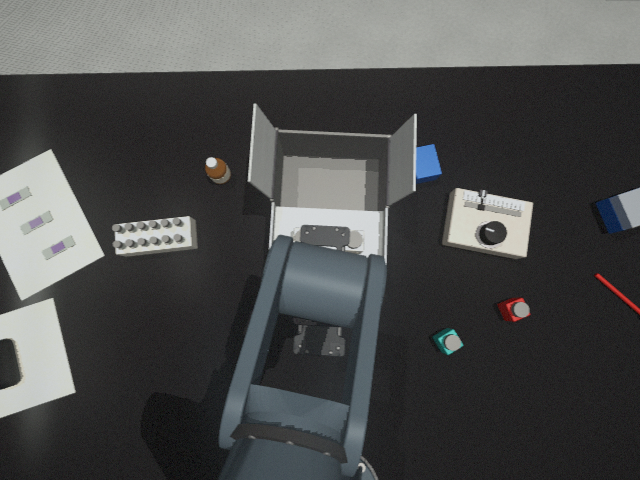

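```bash
python3 -m creep '[[[-1,35,-5],0,0.4],[[0,35,-4],0,0.4],[[0,20,0],0,0.4],[[0,15,0],0,0.4],[[0,0,0],0,0.4],[[0,0,0],0,0.4]]'
python3 - <<'E'
from over import *
go(437,2.5,98,-0.065)
s=cam('scene')
over(s,4,230,130,380,280,'e2.png')
E
```

```text
time: 35.95
position: [0.4373, 0.0024, 0.114]
tool_rot: [0.707, -0.026, 0.026, -0.707]
ft_force: [-0.2, 0.8, -0.3]
grip_width: 0.0347
shift [-0.3 16.   0.1] theta -0.074 q6 -0.177 turn -0.009 pos [437.3   2.4 114. ] F [-0.2  0.8 -0.3] g 34.7 t 35.95
[437.5   2.3 114.5] [[0.997, 0.002, 0.075], [-0.075, -0.0, 0.997], [0.002, -1.0, -0.0]]
```

View pics/e2.png

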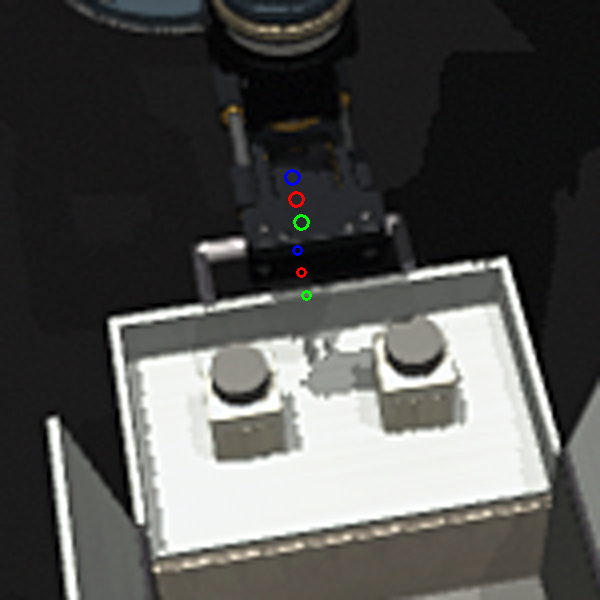

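```bash
python3 -m creep '[[[0,8,0],0,0.4],[[0,7,0],0,0.4],[[0,0,0],0,0.4],[[0,0,0],0,0.05],[[0,0,0],0,0.05],[[0,0,0],0,0.05],[[0,0,0],0,0.05],[[0,0,0],0,0.05]]' 40
python3 -c "
from h import *
go(437,2.5,98)"
```

```text
time: 36.8
position: [0.4363, 0.0023, 0.0992]
tool_rot: [0.707, -0.026, 0.027, -0.707]
ft_force: [-0.7, 0.2, 1.3]
grip_width: 0.0106
shift [0.6 1.2 0.2] theta -0.075 q6 -0.177 turn None pos [436.3   2.3  99.2] F [-0.7  0.2  1.3] g 10.6 t 36.8
```

```bash
python3 -m creep '[[[0,0,0],0,0.05],[[0,0,0],0,0.05],[[0,0,0],0,0.05]]' 40
python3 - <<'E'
from over import *
go(437,2.5,98)
s=cam('scene')
over(s,4,230,130,380,280,'e3.png')
E
```

```text
time: 37.1
position: [0.4363, 0.0023, 0.0992]
tool_rot: [0.707, -0.026, 0.027, -0.707]
ft_force: [1.2, 0.3, 1.0]
grip_width: 0.0109
shift [0.7 1.2 0.2] theta -0.075 q6 -0.177 turn None pos [436.3   2.3  99.2] F [1.2 0.3 1. ] g 10.9 t 37.1
[436.4   2.3  99.2] [[0.997, 0.001, 0.075], [-0.075, -0.0, 0.997], [0.001, -1.0, -0.0]]
```

View pics/e3.png

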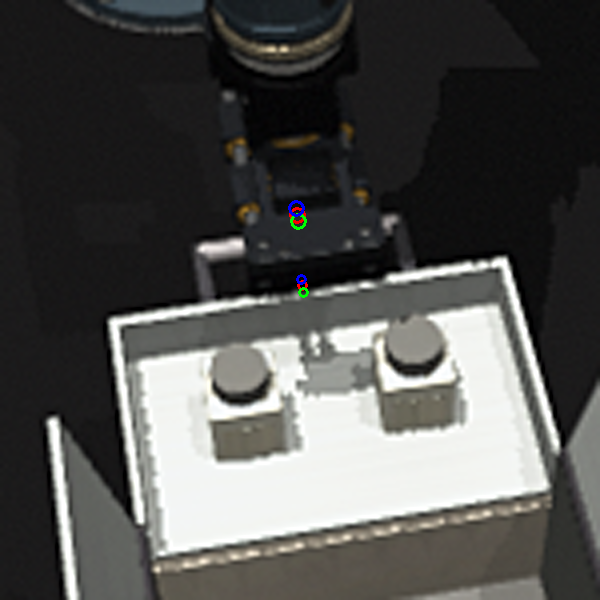

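```bash
python3 - <<'E'
import numpy as np
a=np.arctan2(40,180);r=np.hypot(180,40)
p=np.arange(0,1.41,.1)
x=-r*np.cos(a+p);z=r*np.sin(a+p)
for i in range(len(p)-1): print(round(p[i+1],2),(x[i+1]-x[i]).round(1),(-(z[i+1]-z[i])).round(1),(x[i+1]+180).round(),z[i+1].round()-40)
E
```

```text
0.1 4.9 -17.8 5.0 18.0
0.2 6.6 -17.2 12.0 35.0
0.3 8.3 -16.4 20.0 51.0
0.4 9.9 -15.5 30.0 67.0
0.5 11.4 -14.5 41.0 81.0
0.6 12.8 -13.2 54.0 95.0
0.7 14.1 -11.9 68.0 107.0
0.8 15.2 -10.4 83.0 117.0
0.9 16.2 -8.9 99.0 126.0
1.0 17.0 -7.2 116.0 133.0
1.1 17.6 -5.5 134.0 139.0
1.2 18.1 -3.7 152.0 142.0
1.3 18.3 -1.9 170.0 144.0
1.4 18.4 -0.0 189.0 144.0
```

First a small lift to check that the bar comes along.

```bash
python3 -m creep '[[[2.3,-9,0],0,0.05],[[2.6,-8.8,0],0,0.05],[[3.2,-8.7,0],0,0.05],[[3.4,-8.5,0],0,0.05],[[0,0,0],0,0.05]]' 40
python3 - <<'E'
from over import *
go(437,2.5,98)
s=cam('scene')
over(s,4,230,130,380,280,'e4.png')
E
```

```text
time: 37.65
position: [0.4479, 0.0015, 0.1352]
tool_rot: [0.707, -0.026, 0.027, -0.707]
ft_force: [0.5, -1.0, -3.1]
grip_width: 0.0105
shift [-11.   37.2   0.2] theta -0.075 q6 -0.172 turn None pos [447.9   1.5 135.2] F [ 0.5 -1.  -3.1] g 10.5 t 37.65
[447.6   1.5 134.7] [[0.997, 0.001, 0.075], [-0.075, -0.0, 0.997], [0.001, -1.0, -0.0]]
```

View pics/e4.png

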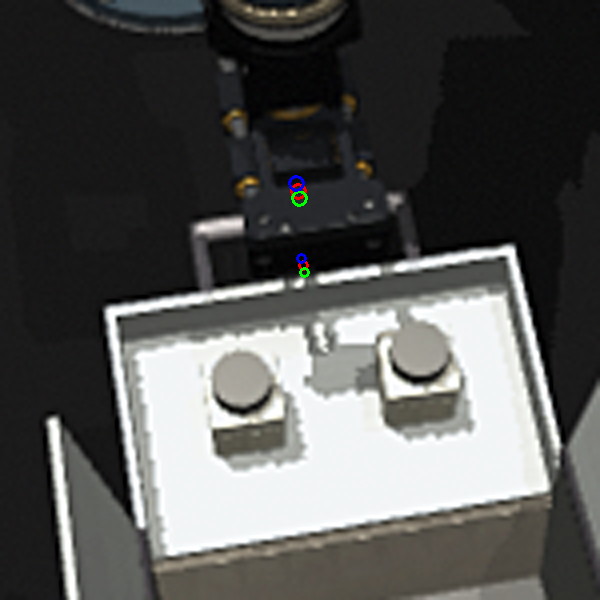

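```bash
python3 -m creep '[[[8.3,-16.4,0],0,0.05],[[9.9,-15.5,0],0,0.05],[[11.4,-14.5,0],0,0.05],[[12.8,-13.2,0],0,0.05],[[14.1,-11.9,0],0,0.05],[[15.2,-10.4,0],0,0.05],[[16.2,-8.9,0],0,0.05],[[0,0,0],0,0.05]]' 40
python3 - <<'E'
from over import *
go(437,2.5,98)
s=cam('scene','scene11.png')
E
```

```text
time: 38.5
position: [0.5332, -0.0046, 0.2271]
tool_rot: [-0.706, 0.028, -0.024, 0.707]
ft_force: [-8.0, 1.1, 12.0]
grip_width: 0.0108
shift [-9.580e+01  1.295e+02 -1.000e-01] theta -0.074 q6 -0.143 turn None pos [533.2  -4.6 227.1] F [-8.   1.1 12. ] g 10.8 t 38.5
```

View pics/scene11.png

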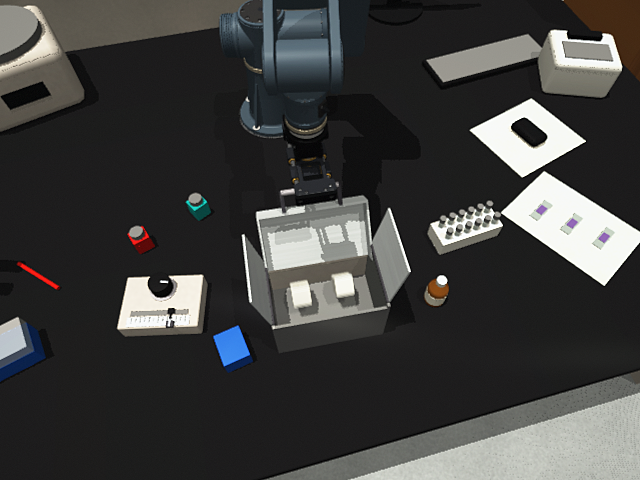

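Both pots have slid into the hopper at (300,294) and (343,284), and the tray is empty. Lower the tray back along the arc.

```bash
python3 -m creep '[[[-16.2,8.9,0],0,0.05],[[-15.2,10.4,0],0,0.05],[[-14.1,11.9,0],0,0.05],[[-12.8,13.2,0],0,0.05],[[-11.4,14.5,0],0,0.05],[[-9.9,15.5,0],0,0.05],[[-8.3,16.4,0],0,0.05],[[0,0,0],0,0.05]]' 40
python3 - <<'E'
from over import *
go(436.3,2.3,99)
s=cam('scene','scene12.png')
E
```

```text
time: 39.35
position: [0.447, 0.0018, 0.1331]
tool_rot: [-0.706, 0.027, -0.027, 0.707]
ft_force: [2.1, 1.0, -1.7]
grip_width: 0.0105
shift [-10.7  34.1  -0.3] theta -0.076 q6 -0.172 turn None pos [447.    1.8 133.1] F [ 2.1  1.  -1.7] g 10.5 t 39.35
```

View pics/scene12.png

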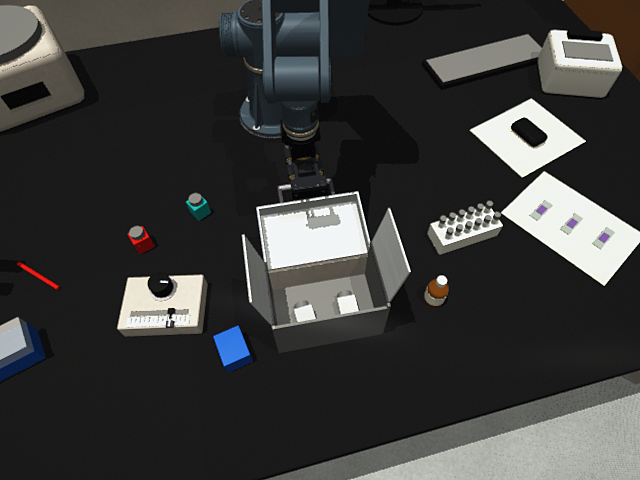

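```bash
python3 -m creep '[[[-3.4,8.5,0],0,0.05],[[-3.2,8.7,0],0,0.05],[[-2.3,8.5,0],0,0.05],[[-1.8,8,0],0,0.05],[[0,0,0],0,0.05],[[0,0,0],0,0.05]]'; python3 -c "
from h import *
go(436.3,2.3,99)"; python3 -m creep '[[[0,0,0],0,0.4],[[0,0,0],0,0.4],[[0,0,0],0,0.4],[[0,0,0],0,0.4],[[0,0,0],0,0.4],[[0,-15,0],0,0.4],[[0,-30,0],0,0.4],[[0,-40,0],0,0.4]]'; python3 -m creep '[[[0,-50,0],0,0.3],[[0,-50,0],0,0.2],[[0,-50,0],0,0.1],[[0,-20,0],0,0],[[0,0,0],0,0]]'
python3 - <<'E'
from over import *
go(436.3,2.3,99)
s=cam('scene','scene13.png');t=cam('top','top13.png')
E
```

```text
time: 40.0
position: [0.4365, 0.0026, 0.0998]
tool_rot: [-0.706, 0.027, -0.026, 0.707]
ft_force: [0.4, 2.7, -1.6]
grip_width: 0.0108
shift [-0.1  0.8 -0.3] theta -0.075 q6 -0.177 turn None pos [436.5   2.6  99.8] F [ 0.4  2.7 -1.6] g 10.8 t 40.0
time: 40.8
position: [0.4352, 0.0026, 0.1851]
tool_rot: [-0.706, 0.028, -0.025, 0.707]
ft_force: [0.5, 0.5, 0.1]
grip_width: 0.0348
time: 41.3
position: [0.4389, 0.0018, 0.3591]
tool_rot: [0.707, -0.023, 0.03, -0.706]
ft_force: [0.0, 0.1, -0.6]
grip_width: 0.0041
shift [ -4.9 260.    0.8] theta -0.075 q6 -0.177 turn None pos [438.9   1.8 359.1] F [ 0.   0.1 -0.6] g 4.1 t 41.3
```

View pics/scene13.png

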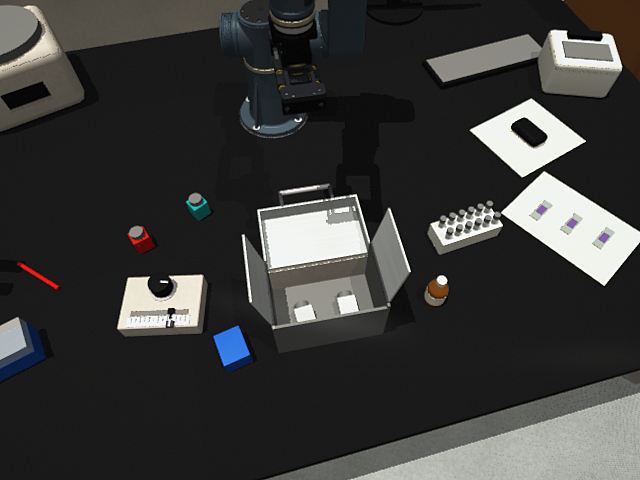

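View pics/top13.png

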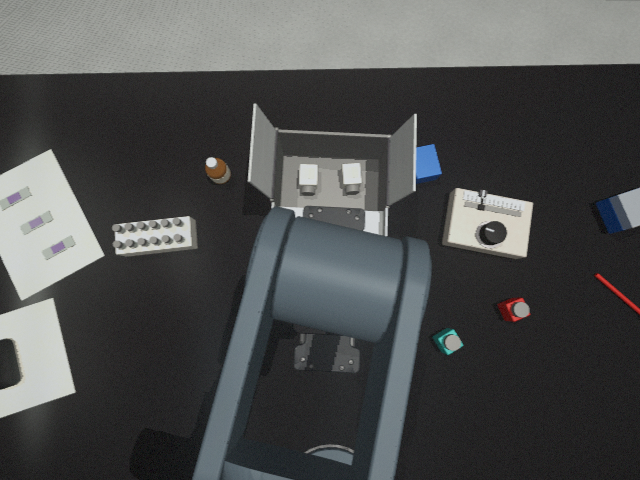

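Tray is flat again and both pots lie in the hopper (top view (308,178) and (351,177)). Next is the low (-y) flap, pushed from outside with closed fingers.

```bash
cat >> h.py <<'E'
FO=np.array([615.5,-10.5]);FX=np.array([np.cos(.068),-np.sin(.068)]);FY=np.array([np.sin(.068),np.cos(.068)])
def gof(fx,fy,zt):
    o=robot.get_obs();p=o['position']*1000;d=p[:2]-FO
    print('feeder now',round(d@FX,1),round(d@FY,1),'ztrue',round(p[2]+28,1)); w=FO+fx*FX+fy*FY
    go(*w,zt-28,-.068)
E
python3 -m creep '[[[38,0,-31],0,0],[[38,0,-31],0,0],[[38,0,-31],0,0],[[38,0,-31],0,0],[[38,0,-31],0,0],[[38,0,-31],0,0],[[0,0,0],0,0],[[0,0,0],0,0]]' 20
python3 -c "
from h import *
gof(52,-185,245)"
```

```text
time: 42.2
position: [0.6493, -0.2006, 0.3505]
tool_rot: [-0.705, 0.03, -0.024, 0.708]
ft_force: [0.3, 0.9, -0.2]
grip_width: 0.0006
feeder now 46.7 -187.4 ztrue 378.5
shift [  6.3 133.5   2. ] theta -0.076 q6 -0.387 turn -0.008 pos [ 649.3 -200.6  350.5] F [ 0.3  0.9 -0.2] g 0.6 t 42.2
```

```bash
python3 -m creep '[[[6,40,0],0,0],[[0,40,0],0,0],[[0,35,0],0,0],[[0,18,0],0,0],[[0,0,0],0,0],[[0,0,0],0,0]]' 20
python3 - <<'E'
from over import *
gof(52,-185,245)
s=cam('scene')
over(s,4,200,150,400,300,'f1.png')
E
```

```text
time: 42.8
position: [0.6556, -0.1997, 0.2228]
tool_rot: [-0.706, 0.026, -0.026, 0.707]
ft_force: [-0.8, -0.1, -0.4]
grip_width: 0.0006
feeder now 52.9 -186.0 ztrue 250.8
shift [-0.9  5.8  1. ] theta -0.074 q6 -0.384 turn -0.006 pos [ 655.6 -199.7  222.8] F [-0.8 -0.1 -0.4] g 0.6 t 42.8
[ 656.5 -200.2  223.9] [[0.997, 0.002, 0.074], [-0.074, -0.001, 0.997], [0.002, -1.0, -0.001]]
```

View pics/f1.png

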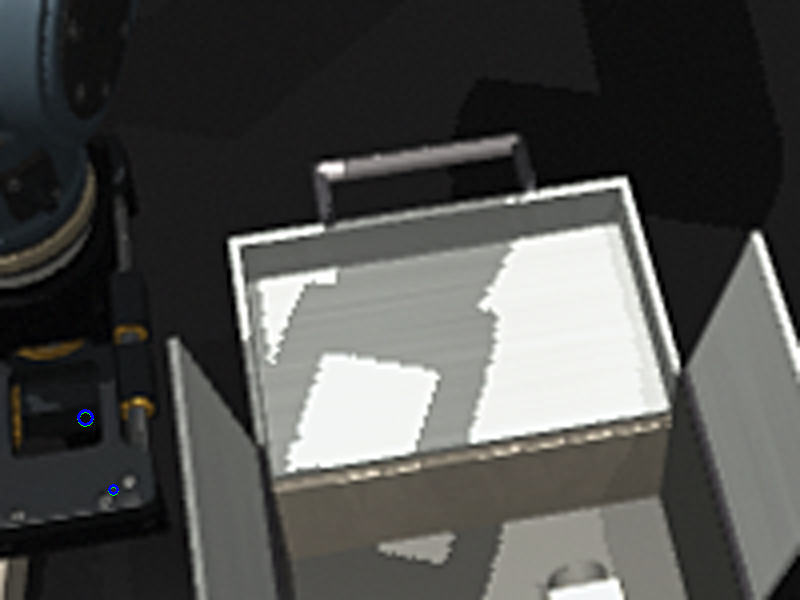

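```bash
python3 - <<'E'
import numpy as np
r,n=100,2
f=lambda p:np.array([-118+r*np.cos(p)-n*np.sin(p)-10,150+r*np.sin(p)+n*np.cos(p)])
P=np.array([f(p) for p in np.arange(1.4,-.01,-.1)])
print(P.round(0).tolist())
for i in range(len(P)-1): print(round(1.3-i*.1,1),'z',(P[i+1]-P[i])[0].round(1),'y',-(P[i+1]-P[i])[1].round(1))
E
python3 -m creep '[[[0,0,15],0,0],[[0,0,15],0,0],[[0,0,15],0,0],[[0,0,15],0,0],[[0,0,11],0,0],[[0,0,0],0,0]]' 20
python3 - <<'E'
from over import *
gof(52,-115,249)
s=cam('scene')
over(s,4,200,150,400,300,'f2.png')
E
```

```text
[[-113.0, 249.0], [-103.0, 247.0], [-94.0, 244.0], [-84.0, 240.0], [-76.0, 235.0], [-67.0, 230.0], [-60.0, 223.0], [-53.0, 216.0], [-47.0, 208.0], [-41.0, 200.0], [-37.0, 191.0], [-33.0, 181.0], [-30.0, 172.0], [-29.0, 162.0], [-28.0, 152.0]]
1.3 z 9.8 y 2.0
1.2 z 9.5 y 3.0
1.1 z 9.2 y 3.9
1.0 z 8.8 y 4.8
0.9 z 8.2 y 5.7
0.8 z 7.6 y 6.4
0.7 z 7.0 y 7.2
0.6 z 6.2 y 7.8
0.5 z 5.4 y 8.4
0.4 z 4.5 y 8.9
0.3 z 3.6 y 9.3
0.2 z 2.7 y 9.6
0.1 z 1.7 y 9.9
0.0 z 0.7 y 10.0
time: 43.45
position: [0.6615, -0.1272, 0.2223]
tool_rot: [-0.706, 0.026, -0.025, 0.707]
ft_force: [1.1, -0.9, 0.6]
grip_width: 0.0004
feeder now 53.9 -113.3 ztrue 250.3
shift [-1.8  1.3 -1.7] theta -0.072 q6 -0.284 turn -0.004 pos [ 661.5 -127.2  222.3] F [ 1.1 -0.9  0.6] g 0.4 t 43.45
[ 661.5 -128.4  222.2] [[0.997, -0.001, 0.073], [-0.073, 0.0, 0.997], [-0.001, -1.0, 0.0]]
```

View pics/f2.png

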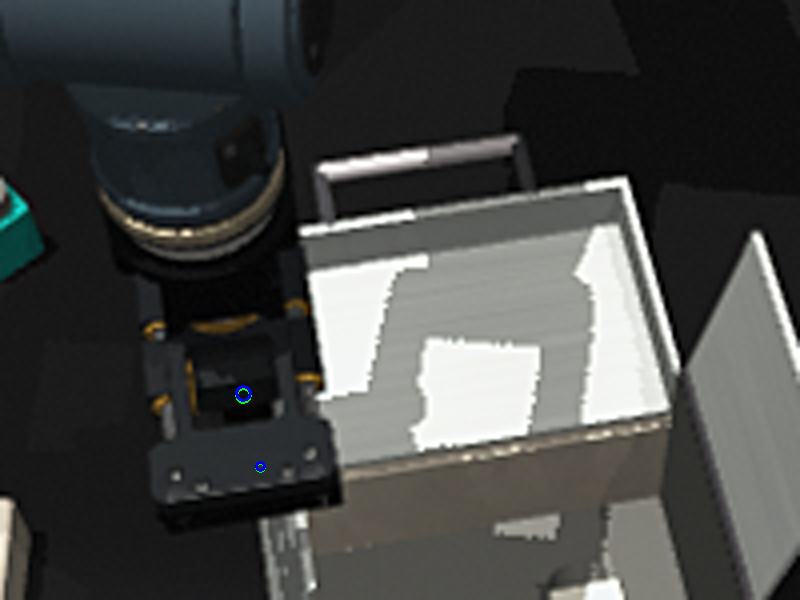

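```bash
python3 -m creep '[[[0,2,9.8],0,0],[[0,3,9.5],0,0],[[0,3.9,9.2],0,0],[[0,4.8,8.8],0,0],[[0,5.7,8.2],0,0],[[0,6.4,7.6],0,0],[[0,7.2,7],0,0],[[0,0,0],0,0]]' 20
python3 - <<'E'
from over import *
gof(52,-53,216)
s=cam('scene')
over(s,4,200,190,400,340,'f3.png')
E
```

```text
time: 44.3
position: [0.665, -0.0684, 0.1875]
tool_rot: [-0.706, 0.027, -0.025, 0.707]
ft_force: [0.1, -1.0, 0.1]
grip_width: 0.0001
feeder now 53.3 -54.4 ztrue 215.5
shift [-1.3 -0.5  1.3] theta -0.074 q6 -0.196 turn -0.006 pos [665.  -68.4 187.5] F [ 0.1 -1.   0.1] g 0.1 t 44.3
[665.3 -69.1 188.2] [[0.997, -0.002, 0.074], [-0.074, 0.001, 0.997], [-0.002, -1.0, 0.0]]
```

View pics/f3.png

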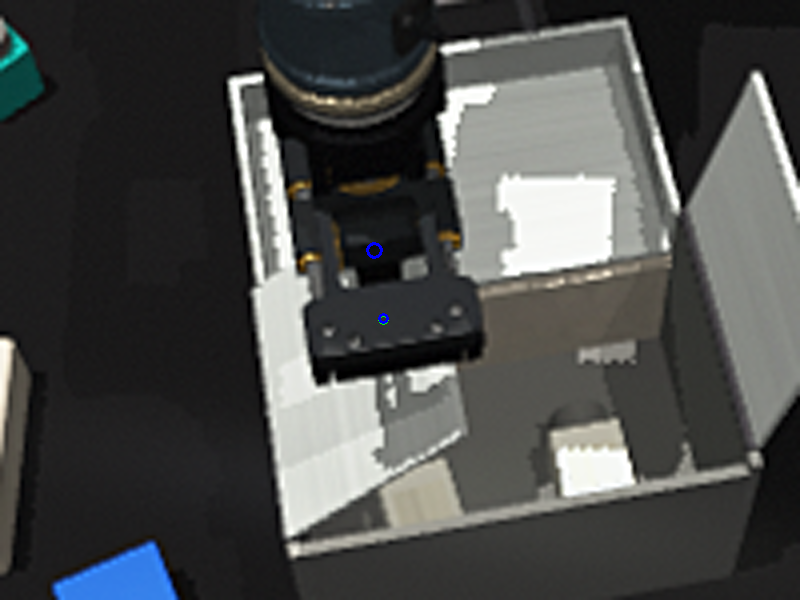

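```bash
python3 -m creep '[[[0,7.8,6.2],0,0],[[0,8.4,5.4],0,0],[[0,8.9,4.5],0,0],[[0,9.3,3.6],0,0],[[0,9.6,2.7],0,0],[[0,0,0],0,0]]' 20; python3 -m creep '[[[0,6,1.7],0,0],[[0,5,0.7],0,0],[[0,4,0],0,0],[[0,0,0],0,0],[[0,0,0],0,0]]' 20
python3 - <<'E'
from over import *
gof(52,-28,152)
s=cam('scene')
over(s,4,200,190,400,340,'f4.png')
E
```

```text
time: 44.95
position: [0.6662, -0.0469, 0.143]
tool_rot: [-0.706, 0.028, -0.025, 0.707]
ft_force: [-0.7, 0.2, -0.6]
grip_width: 0.0004
time: 45.45
position: [0.6679, -0.0454, 0.1303]
tool_rot: [0.707, -0.027, 0.026, -0.707]
ft_force: [0.1, 0.1, 0.7]
grip_width: 0.0002
feeder now 54.6 -31.2 ztrue 158.3
shift [-2.6  6.3  3.2] theta -0.075 q6 -0.159 turn -0.007 pos [667.9 -45.4 130.3] F [0.1 0.1 0.7] g 0.2 t 45.45
[668.  -45.4 130.4] [[0.997, 0.0, 0.075], [-0.075, -0.0, 0.997], [0.0, -1.0, -0.0]]
```

View pics/f4.png

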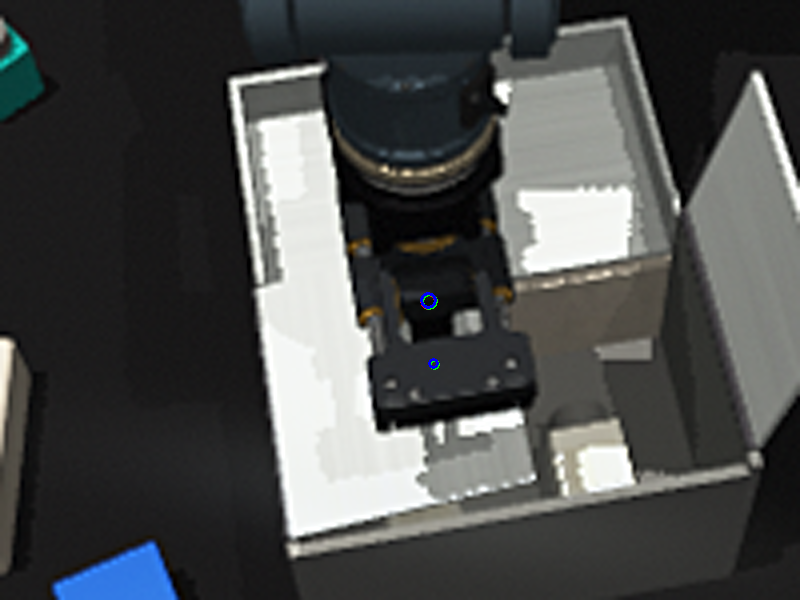

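Almost flat. I'll step down until contact force shows the stop.

```bash
python3 -m creep '[[[0,3,0],0,0],[[0,3,0],0,0],[[0,0,0],0,0]]' 20; python3 -m creep '[[[0,2,0],0,0],[[0,0,0],0,0]]'; python3 -m creep '[[[0,2,0],0,0],[[0,0,0],0,0]]'
```

```text
time: 45.8
position: [0.6677, -0.0452, 0.1239]
tool_rot: [-0.707, 0.027, -0.026, 0.707]
ft_force: [-0.2, -0.8, -0.7]
grip_width: 0.0005
time: 46.0
position: [0.6678, -0.0452, 0.1221]
tool_rot: [-0.707, 0.027, -0.026, 0.707]
ft_force: [-0.9, 1.3, -0.8]
grip_width: 0.0002
time: 46.2
position: [0.6678, -0.0452, 0.1201]
tool_rot: [-0.707, 0.027, -0.026, 0.707]
ft_force: [-0.7, 0.2, 0.1]
grip_width: 0.0005
```

```bash
for i in 1; do :; done; python3 -m creep '[[[0,2,0],0,0],[[0,0,0],0,0]]'; python3 -m creep '[[[0,2,0],0,0],[[0,0,0],0,0]]'; python3 - <<'E'
from over import *
s=cam('scene')
over(s,4,200,190,400,340,'f5.png')
E
```

```text
time: 46.4
position: [0.6678, -0.0452, 0.1181]
tool_rot: [-0.707, 0.027, -0.026, 0.707]
ft_force: [0.4, 0.3, 0.4]
grip_width: 0.0007
time: 46.6
position: [0.6678, -0.0452, 0.116]
tool_rot: [-0.707, 0.027, -0.026, 0.707]
ft_force: [0.7, -0.2, -0.9]
grip_width: 0.0005
[667.8 -45.2 116.1] [[0.997, -0.0, 0.075], [-0.075, -0.0, 0.997], [-0.0, -1.0, -0.0]]
```

View pics/f5.png

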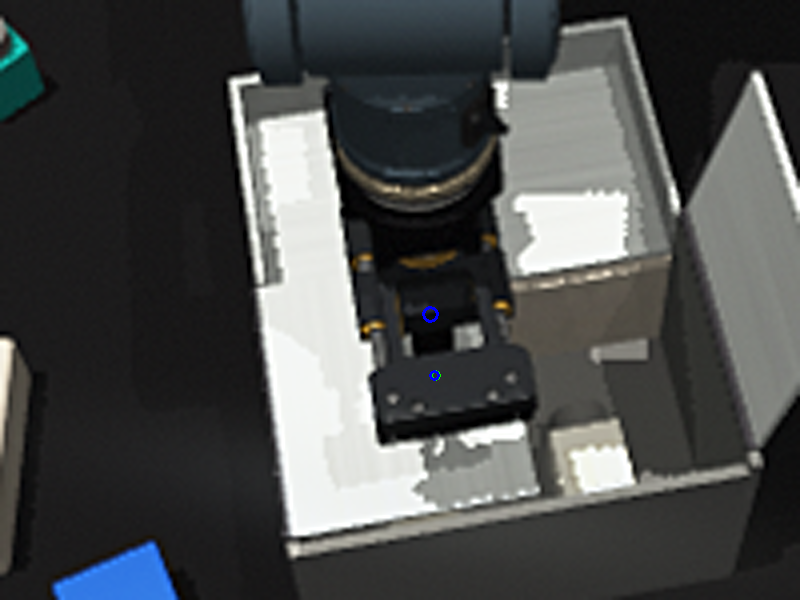

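```bash
python3 -m creep '[[[0,2,0],0,0],[[0,0,0],0,0]]'; python3 -m creep '[[[0,2,0],0,0],[[0,0,0],0,0]]';python3 -m creep '[[[0,2,0],0,0],[[0,0,0],0,0]]'
```

```text
time: 46.85
position: [0.6681, -0.0453, 0.1149]
tool_rot: [0.707, -0.026, 0.027, -0.707]
ft_force: [-1.7, -0.1, 2.6]
grip_width: 0.0005
time: 47.05
position: [0.6682, -0.0453, 0.1148]
tool_rot: [0.707, -0.026, 0.027, -0.706]
ft_force: [-2.2, 0.8, 11.6]
grip_width: 0.0002
time: 47.25
position: [0.6682, -0.0453, 0.1146]
tool_rot: [0.707, -0.026, 0.027, -0.706]
ft_force: [-6.5, 1.6, 18.2]
grip_width: 0.0006
```

The low flap reached its stop, with 18 N at reported z 0.1146. Now I go around to the outside of the high flap.

```bash
python3 -m creep '[[[0,-10,0],0,0],[[0,-30,0],0,0],[[0,-50,0],0,0],[[0,-50,0],0,0],[[0,-50,0],0,0],[[0,-48,0],0,0],[[0,0,0],0,0],[[0,0,0],0,0]]'; python3 -m creep '[[[0,0,36],0,0],[[0,0,36],0,0],[[0,0,36],0,0],[[0,0,36],0,0],[[0,0,36],0,0],[[0,0,36],0,0],[[0,0,0],0,0],[[0,0,0],0,0]]'
python3 - <<'E'
from over import *
gof(52,185,245)
s=cam('scene','scene14.png')
E
```

```text
time: 48.05
position: [0.6685, -0.0454, 0.3499]
tool_rot: [0.707, -0.025, 0.028, -0.706]
ft_force: [-0.1, 0.0, 0.0]
grip_width: 0.0006
time: 48.85
position: [0.683, 0.1707, 0.3454]
tool_rot: [0.707, -0.028, 0.024, -0.706]
ft_force: [-0.3, -1.1, 0.4]
grip_width: 0.0005
feeder now 55.0 185.4 ztrue 373.4
shift [ -2.4 128.4  -0.2] theta -0.073 q6 0.16 turn -0.005 pos [683.  170.7 345.4] F [-0.3 -1.1  0.4] g 0.5 t 48.85
```

View pics/scene14.png

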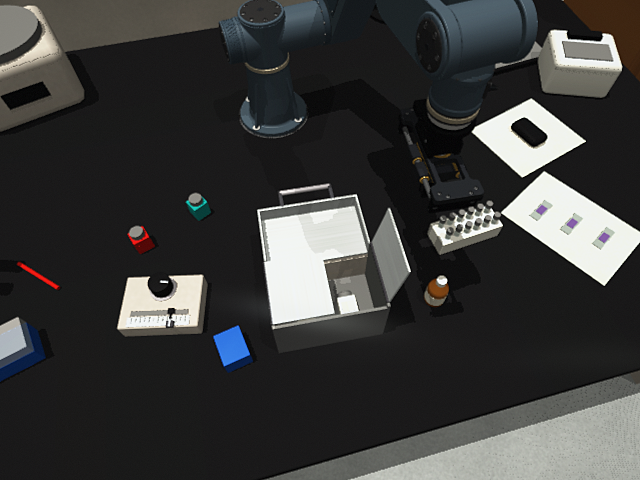

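```bash
python3 -m creep '[[[0,40,0],0,0],[[0,40,0],0,0],[[0,28,0],0,0],[[0,15,0],0,0],[[0,0,0],0,0],[[0,0,0],0,0]]' 20; python3 -m creep '[[[0,0,-15],0,0],[[0,0,-15],0,0],[[0,0,-15],0,0],[[0,0,-15],0,0],[[0,0,-11],0,0],[[0,0,0],0,0]]'
python3 - <<'E'
from over import *
gof(52,113,250)
s=cam('scene','scene15.png')
E
```

```text
time: 49.5
position: [0.6844, 0.1687, 0.2253]
tool_rot: [0.707, -0.027, 0.027, -0.706]
ft_force: [-0.2, -0.5, 1.1]
grip_width: 0.0003
time: 50.1
position: [0.6786, 0.0968, 0.2254]
tool_rot: [0.707, -0.028, 0.027, -0.706]
ft_force: [-0.4, 0.8, -0.7]
grip_width: 0.0007
feeder now 55.7 111.4 ztrue 253.4
shift [-3.7  3.4  1.6] theta -0.078 q6 0.057 turn -0.01 pos [678.6  96.8 225.4] F [-0.4  0.8 -0.7] g 0.7 t 50.1
```

View pics/scene15.png

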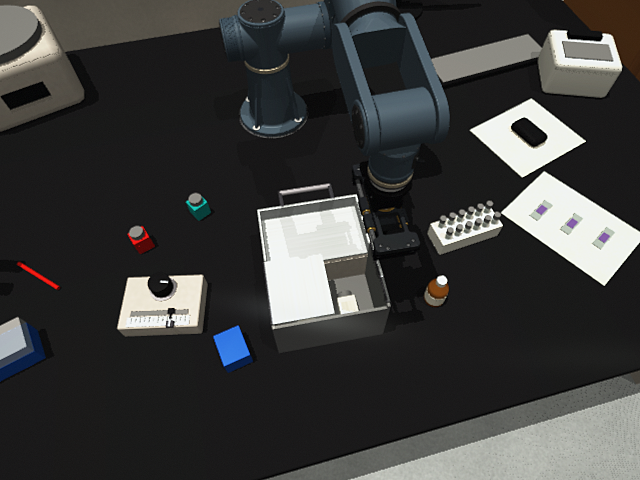

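```bash
python3 -m creep '[[[0,4,-9.8],0,0],[[0,4,-9.5],0,0],[[0,3.9,-9.2],0,0],[[0,4.8,-8.8],0,0],[[0,5.7,-8.2],0,0],[[0,6.4,-7.6],0,0],[[0,7.2,-7],0,0],[[0,0,0],0,0]]' 20; python3 -m creep '[[[0,7.8,-6.2],0,0],[[0,8.4,-5.4],0,0],[[0,8.9,-4.5],0,0],[[0,9.3,-3.6],0,0],[[0,8,-2.7],0,0],[[0,0,0],0,0]]'
python3 - <<'E'
from over import *
gof(52,30,162)
s=cam('scene')
over(s,4,200,190,400,340,'f6.png')
E
```

```text
time: 50.95
position: [0.6732, 0.0382, 0.1876]
tool_rot: [0.707, -0.028, 0.026, -0.706]
ft_force: [0.4, 1.0, 0.1]
grip_width: 0.0007
time: 51.55
position: [0.6714, 0.0168, 0.145]
tool_rot: [-0.706, 0.028, -0.025, 0.707]
ft_force: [-0.1, 1.0, 0.3]
grip_width: 0.0005
feeder now 53.9 31.1 ztrue 173.0
shift [-1.9 11.  -1.1] theta -0.076 q6 -0.065 turn -0.008 pos [671.4  16.8 145. ] F [-0.1  1.   0.3] g 0.5 t 51.55
[671.8  17.  145.8] [[0.997, -0.002, 0.075], [-0.075, 0.0, 0.997], [-0.002, -1.0, 0.0]]
```

View pics/f6.png

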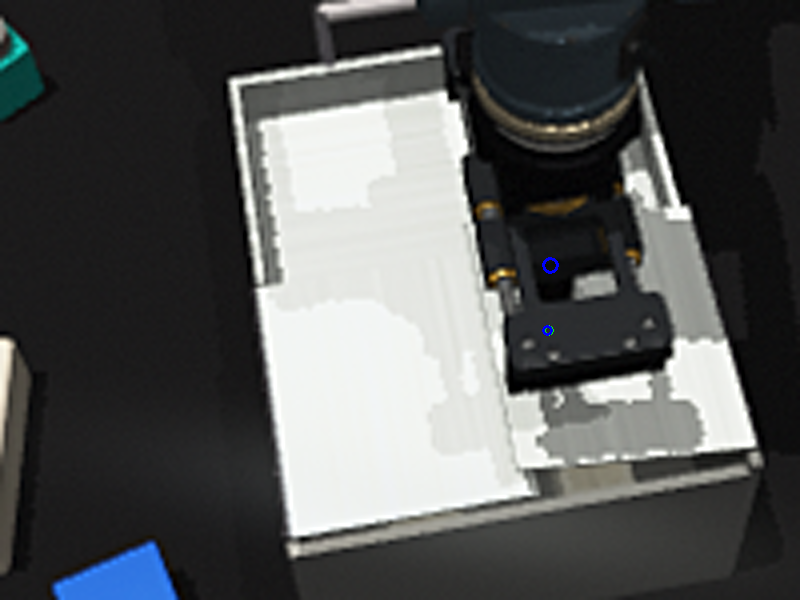

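```bash
python3 -m creep '[[[0,6,0],0,0],[[0,6,0],0,0],[[0,4,0],0,0],[[0,0,0],0,0]]'; python3 -m creep '[[[0,2,0],0,0],[[0,0,0],0,0]]';python3 -m creep '[[[0,2,0],0,0],[[0,0,0],0,0]]';python3 -m creep '[[[0,2,0],0,0],[[0,0,0],0,0]]'
```

```text
time: 52.0
position: [0.672, 0.0174, 0.1301]
tool_rot: [-0.707, 0.027, -0.026, 0.707]
ft_force: [0.5, -0.4, -0.8]
grip_width: 0.0004
time: 52.2
position: [0.6725, 0.0173, 0.1288]
tool_rot: [-0.707, 0.027, -0.026, 0.707]
ft_force: [-0.5, -1.1, -0.3]
grip_width: 0.0004
time: 52.4
position: [0.6726, 0.0171, 0.1269]
tool_rot: [-0.707, 0.026, -0.027, 0.707]
ft_force: [0.0, -0.2, -0.1]
grip_width: 0.0007
time: 52.6
position: [0.6727, 0.0171, 0.125]
tool_rot: [-0.707, 0.026, -0.027, 0.707]
ft_force: [0.6, -1.1, 0.9]
grip_width: 0.0004
```

```bash
python3 -m creep '[[[0,2,0],0,0],[[0,0,0],0,0]]';python3 -m creep '[[[0,2,0],0,0],[[0,0,0],0,0]]'; python3 -m creep '[[[0,2,0],0,0],[[0,0,0],0,0]]'
```

```text
time: 52.8
position: [0.6728, 0.017, 0.1248]
tool_rot: [0.707, -0.026, 0.027, -0.707]
ft_force: [-2.1, 0.2, 7.2]
grip_width: 0.0007
time: 53.0
position: [0.6729, 0.017, 0.1247]
tool_rot: [0.707, -0.026, 0.027, -0.706]
ft_force: [-5.3, 1.2, 15.8]
grip_width: 0.0002
time: 53.2
position: [0.6729, 0.017, 0.1246]
tool_rot: [0.707, -0.026, 0.027, -0.706]
ft_force: [-7.6, 0.4, 22.3]
grip_width: 0.0003
```

```bash
python3 -m creep '[[[0,-10,0],0,0],[[0,-30,0],0,0],[[0,-50,0],0,0],[[0,-50,0],0,0],[[0,-50,0],0,0],[[-30,-30,0],0,0],[[-45,0,0],0,0],[[-45,0,0],0,0]]'; python3 -m creep '[[[-45,0,20],0,0],[[-40,0,30],0,0],[[0,0,40],0,0],[[0,0,45],0,0],[[0,0,45],0,0],[[0,0,45],0,0],[[0,0,0],0,0],[[0,0,0],0,0]]'
python3 - <<'E'
from h import *
s=cam('scene','scene16.png');t=cam('top','top16.png')
go(0,0,0)
E
python3 ptrview.py p9
```

```text
time: 54.0
position: [0.5524, 0.0261, 0.3399]
tool_rot: [0.707, -0.026, 0.027, -0.707]
ft_force: [-0.3, -0.2, -0.7]
grip_width: 0.0005
time: 54.8
position: [0.4845, 0.2575, 0.3384]
tool_rot: [0.707, -0.026, 0.025, -0.706]
ft_force: [-0.1, -0.5, 0.6]
grip_width: 0.0006
shift [-463.9  339.2 -291.6] theta -0.076 q6 0.358 turn None pos [484.8 256.  338.6] F [-0.2 -1.   0.3] g 0.4 t 54.9
shift [ 123.5  305.1 -619.2] theta -0.076 q6 0.358 turn None pos [484.8 256.  338.6] F [-0.2 -1.   0.3] g 0.4 t 54.9
```

View pics/scene16.png

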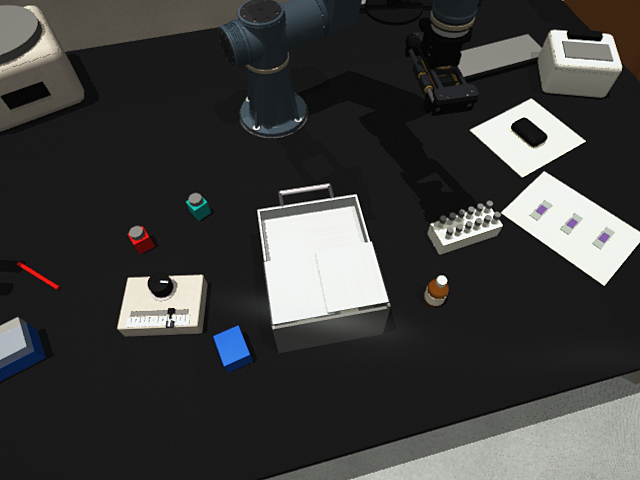

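View pics/top16.png

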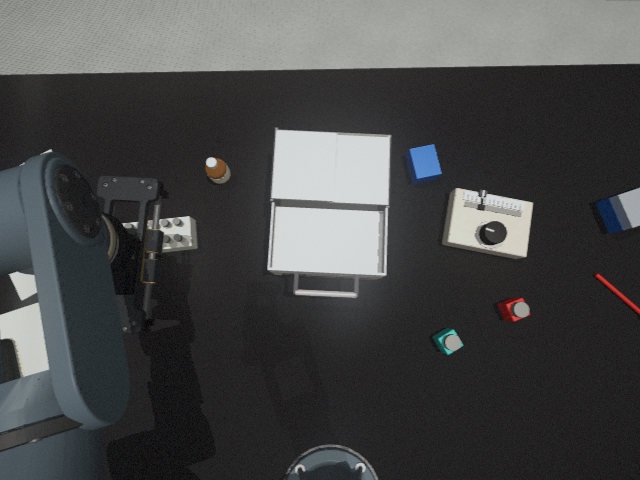

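View pics/p9s.png

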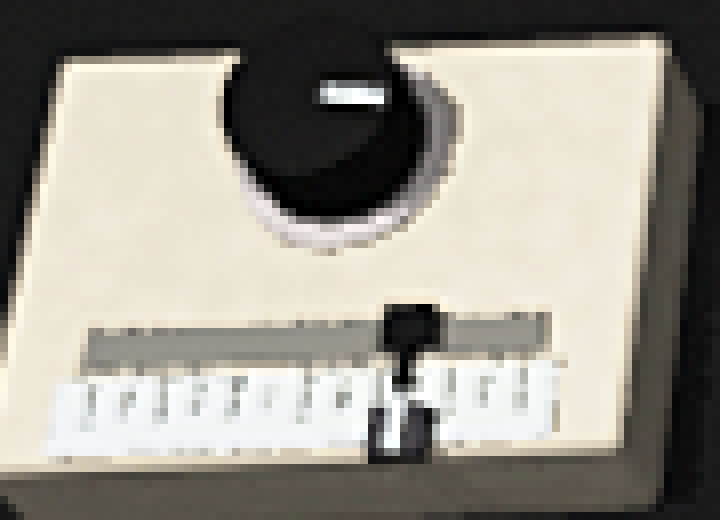

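View pics/p9t.png

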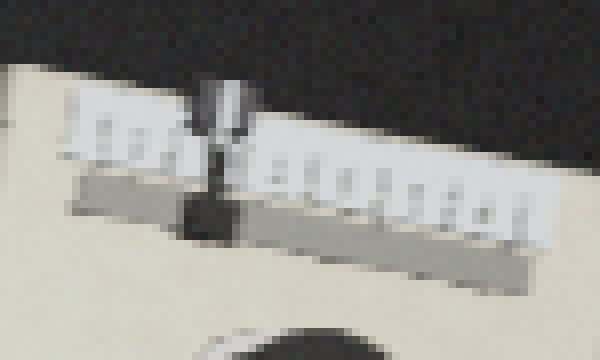

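Everything is in place. One last numeric check of pointer against mark.

```bash
python3 - <<'E'
from ptr import *
s=cam('scene');t=cam('top')
for nm,c in(('s',s),('t',t)):
    g=c['pixels'].astype(float).mean(2)
    if nm=='s': 
        for v in range(314,326): print('s',v,g[v,164:178].astype(int))
    else:
        for v in range(189,206): print('t',v,g[v,476:492].astype(int))
E
```

```text
s 314 [127 137 161 172 134  82   7  21 118 202 186 165 159 157]
s 315 [130 147 210 220 193 123   2  82 207 251 251 244 233 248]
s 316 [241 231 243 190 208 107   0 127 246 245 251 235 182 252]
s 317 [250 250 236 187 255  28   0  57 195 254 248 233 175 251]
s 318 [248 247 235 182 253  92  70 141 216 253 247 227 173 250]
s 319 [250 249 234 177 254 221 183 230 255 254 248 224 216 248]
s 320 [251 248 208 175 228 255 211 101 143 225 248 234 229 247]
s 321 [251 244  83  41 171 255 181  51  47  16 125 214 210 246]
s 322 [250 248  81  69 197 255 136  64  59  11 100 224 250 244]
s 323 [253 249  42  81 207 255  93  70  63  35 186 255 250 247]
s 324 [251 236  45 116 243 255  64  76  63  46 189 255 246 240]
s 325 [223 161  50 133 252 252  72  76  57  37 144 217 203 169]
t 189 [39 40 41 46 54 57 47 34 39 44 41 44 37 41 39 42]
t 190 [ 40  41  41  45  81  97 106 182 181  93  49  46  44  38  43  43]
t 191 [119  70  48  47  79  97 133 192 184 113  91  66  40  42  42  38]
t 192 [205 175 108  63  86 100 155 202 180  99  91  68  40  40  45  38]
t 193 [214 190 121  76  88  94 161 203 179  99  91  80  60  
[... 175 characters left out ...]
 81  67 123 170 148  66  69 177 213 213 214 214 214]
t 197 [201 202 212 211 177 144 192 178 118 176 207 214 214 214 214 214]
t 198 [196 196 214 214 181 108 123 164 199 191 193 213 214 213 214 214]
t 199 [166 202 214 215 181  81  60 150 172 182 209 214 214 208 207 213]
t 200 [182 207 214 214 182  93  53 151 168 181 208 214 214 191 193 214]
t 201 [177 208 214 213 177  61  54 176 183 186 213 213 214 202 202 213]
t 202 [178 187 175 175 161  74  84 183 189 189 214 215 201 171 192 213]
t 203 [166 171 185 199 167  62  67 121 163 185 205 214 212 211 214 214]
t 204 [157 145 109  79  75  54  98 152 186 200 197 195 190 174 185 206]
t 205 [158 129  63  51  57  57  63  69  90 139 156 144 172 193 191 187]
```

```bash
python3 - <<'E'
from ptr import *
s=cam('scene');t=cam('top')
for z in(.056,.058,.060):
  print(z,(onz(s,169.0,320.3,z)-onz(s,170.1,318.5,.054))@Y*1000,(onz(t,482.7,196,z)-onz(t,481.7,198.3,.054))@Y*1000)
M,e=tri(t,(482.7,196),s,(169.0,320.3));P,f=tri(t,(481.7,198.3),s,(170.1,318.5));print(M*1000,P*1000,e,f,(M-P)@Y*1000)
E
```

```text
0.056 -1.1691623353611573 -0.8345784807481983
0.058 -0.475134658191947 -0.1707019653834993
0.06 0.21889301897731114 0.4931745499812542
[ 648.18677416 -361.02219977   57.91997584] [ 643.41362157 -359.00173437   55.77077818] 0.00014983846398875715 0.0001642884400845475 -0.9477668847476686
```

```bash
python3 -c "
from rig import robot
print(robot.hand_in())"
```

```text
the job is handed in; nothing more can be done
None
```

The job is done and handed in, at about 55 s of robot time; the hand-in reports no verdict.

**What I did**
- I turned the knob about 3.6 rad in small steps until the pointer met the mark.
- I put both white pots into the tray. Only two were there, and the red and turquoise look-alikes were left alone.
- I lifted the tray by its bar to about 0.9 rad. Both pots slid together into the hopper, and I lowered the tray back flat.
- I folded the low flap down to its stop (18 N), then the high flap over it (22 N). The arm then backed away and is touching nothing.

**Last checks**
- **Pointer:** it is within about 0.5 mm of the mark if the mark's line is 58–60 mm high. Direct triangulation disagrees slightly, giving about 0.9 mm past the mark.
- **Feeder:** the final pictures from both cameras show both flaps flat, the upper one over the lower, and the tray flat and empty. The last pictures before the flaps closed showed both pots in the hopper.
- **Other items:** the rack, bottle and slide box look unmoved in the final pictures.

**What went wrong or disagreed**
- **Fingertip height:** the fingertips are about 30–37 mm higher than the reported tool position. The first attempt to grip the knob therefore closed above it, touching nothing; I found the cause in the images and allowed for it from then on.
- **Bar width:** it read 10.5–10.9 mm in the grip against the stated 12 mm, but the bar held without slipping.

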